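# Load culture dishes, index the carrier to its clamping station and clamp it

## Robot

A 6-joint arm with a two-finger parallel gripper is mounted at the origin on a cart in front of the work surface, level with it; the furniture and walls round the work are solid. World frame = base frame: x ahead of the robot, y to its left, z up, the work surface at z = 0. Lengths are in m, angles in rad, forces in N, time in s.
With the tool pointing down it reaches from about 0.3 to 0.75 m from the base axis. Payload 8.5 kg.
Tool frame: the origin (TCP) lies on the centre line of the jaws, within the pads' length; the fingertips stand tip_reach ahead of it and the grasp point (between the pads) lies 3 mm ahead of it (tip_reach is the distance from the TCP to the fingertips, in m); y points along the fingers, x is the direction in which the jaws open and shut, and the axes are right-handed (so a half turn about y gives the same grasp; the last joint's range is limited). The gripper opens to 88 mm and grips with 3 to 60 N. Pads are 18 mm wide; open, the fingers measure 123 mm over their backs; the gripper's body (75 mm by 187 mm) begins 45 mm behind the grasp point.
Start: joints at [-1.434, 0.381, 1.297, -0, 1.464, -0.215], TCP at [0.19, -0.516, 0.261] pointing down, gripper open.
Joint ranges: [-3.11, 3.11], [-0.89, 2.33], [0.22, 2.48], [-1.42, 4.56], [0.17, 2.85], [-2.88, 2.88]. Speed limits (rad/s): [2.39, 2.39, 3.14, 3.14, 3.14, 3.14].

## Interface

Orientations are given as a rotation vector (axis times angle).
In Python, from bench import * gives the robot as it stands.
- The arm moves only by the tool play_rows, never from a script. Its arguments are lists of equal length, an entry for each row: "claw": the finger opening in mm, from 0 to 88.1; "slide": the shift along the tool's x, y, z in mm, a list of three; "twist": the turn about the tool's y in rad. A call has 1 to 20 rows; each row shifts and turns the pose as measured when the row begins, along the tool's axes as they then stand; what a row does not reach is not made up. A row lasts 1/12 s, in which the tool goes at most 41.7 mm and 7.16 degrees, less where a joint would pass 70% of its speed; a pose out of reach is approached as far as the arm can. A call is refused whole if a number of a shift passes 41.7 or a number of a turn 0.125, either way. A call with a gripper value outside its range is refused whole. The fingers move at their own pace and stop on an object; "force" is the grip in N (left out, the last holds). Time passes only in rows, so rows that do not move let the fingers close. It gives the time, the measured TCP pose, the force and the opening at its end, in the units of the state.
- observe(): the state, without advancing time (a new reading comes with each control period).
- get_image(name): name is "scene" or "top" or "wrist"; returns a dict with "image" (420x560x3 uint8, blue, green, red), "depth" (420x560 float32, m along the optical axis (not along the pixel's ray), 0 where there is no reading), "vfov" (degrees; the focal length in pixels is half the picture's height over the tangent of half this angle, whatever the lens; pixels are square), "cx", "cy" (the principal point, pixels), "dist_coeffs" ([k1, k2, p1, p2, k3] as OpenCV has them; the pictures are not rectified), "R" (3x3) and "t" (3): a world point X has camera coordinates R X + t. Camera axes: x right, y down, z forward; pixel columns grow to the right and rows downward; lengths in m; the calibration is good to about 2 mm. A picture is of the moment at which its call begins.
- job_done(): hands the job in, once; it reports no verdict.
The state is a dict: "t": time; "joints": joint angles; "qd": joint speeds; "joint_efforts": joint torques, N m; "ee_pos": TCP position; "tcp_rot": TCP orientation; "ft_force": force on the tool from outside, world axes, zero at the start; "torque": the same for the moment, N m; "grip_width": finger opening in m.
Only numpy, scipy, OpenCV 4.12 (cv2) and the standard library are available. Lean on these libraries where they do the work, as an engineer would, in place of code of your own. Each camera call takes 0.05 s, during which the arm holds its last target. There are 200 camera calls.

## Task

Get the dish carrier ready for inspection: take the stray screw cap out of the carrier and put it in the shallow steel parts tray, and set every culture dish on the bench down flat in the carrier, side by side in one layer, while it still stands at its loading station at the left end. Then push the loaded carrier one station along its rail, to the right, until it clicks into the middle station (not the far one), and wind the handwheel clockwise until the clamp pad bears firmly against the side of the carrier. Let go, and leave everything else on the bench where it is.

Things in the scene. Friction and masses are not known exactly. Their poses are not given: they have to be found in the camera images.
- fixture: Fixed fixture: base 80 x 380 x 10 mm, rail along its y (+y, left: loading end), turned up to 0.12 rad. Origin: centre of base underside, on the bench. On its +x side a grey gearbox (52 x 56 mm, 46 mm high, centre x +96, y -85 mm) with a handwheel on top. Three brass pins on the base's front edge, 70 mm apart, mark the stations; the carrier's brass pointer shows its station
- carrier_tray (a point): Centre of the carrier's tray floor, 45 mm above the bench; axes as the fixture's. A flat aluminium trough, 64 mm (x) by 190 mm (y) inside; rim 4 mm high, 3 mm thick along both long sides and the -y end; at the +y end a block rises 4 mm. It holds three dishes in a row, centres at y = -62, 0 and +62 mm
- carrier_knob (a point): Middle of the upper part of the carrier's upright black push knob (16 mm across, 30 mm tall, from 49 to 79 mm above the bench), this point 69 mm above the bench, on the +y end of the carrier 112 mm from the tray centre
- carrier (a joint): Travel of the carrier along the rail (m): 0 at the loading station (left end), grows towards the fixture's -y (the robot's right); 0.07 is the middle station, 0.14 the far station. A spring ball holds it in each station and centres it from about 4 mm away; it takes about 5 N to push it out, about 1 N between stations
- handwheel (a joint): Angle of the handwheel (rad), axis upright, grows clockwise seen from above; 0 with the ram fully back. A turn drives the clamp ram 9 mm (0.0014 m per rad); the pad reaches the carrier near 15.7 rad. Turning it freely takes 2 N at the crank; it stays where it is left
- wheel_axis (a point): Point on the handwheel's upright axis at crank grip height, 92 mm above the bench. The wheel is a steel disc 80 mm across, its top 61 mm above the bench
- crank_top (a point): Point on the axis of the crank grip, 92 mm above the bench, 8 mm below its top end. The grip is an upright black cylinder 14 mm across and 38 mm tall, 30 mm from the wheel's axis, and spins freely on its pin, so it can be held with a fixed hand while it goes round
- pad_face (a point): Centre of the clamp pad's front face (26 mm wide, 20 mm high, black rubber, 36 mm above the bench); it moves towards the fixture's -x as the wheel is wound. It touches when it is 35 mm from the tray centre along x, and meets the carrier only once that has left the loading station
- stray_cap: White screw cap, 39 mm across, 16 mm high, lying in the carrier's tray; origin at the centre of its underside
- parts_tray: Fixed shallow square steel tray, 86 x 86 mm, 10 mm high with 3 mm walls and floor; origin at the centre of its underside on the bench
- dish_1: Closed culture dish, 57 mm across at its lid, 15 mm high, 30 g, standing on the bench in front of the fixture (two or three of them in a run); origin at the centre of its underside. It can be gripped across its diameter
- dish_2: Closed culture dish, 57 mm across at its lid, 15 mm high, 30 g, standing on the bench in front of the fixture (two or three of them in a run); origin at the centre of its underside. It can be gripped across its diameter
- dish_3: Closed culture dish, 57 mm across at its lid, 15 mm high, 30 g, standing on the bench in front of the fixture (two or three of them in a run); origin at the centre of its underside. It can be gripped across its diameter
- timer: Lab timer, 58 x 66 x 19 mm, lying at the left; a bystander, not to be moved
- marker: Marker pen, 144 mm long, lying at the right, behind the parts tray; a bystander, not to be moved
Mind the look-alikes: they are no part of the job. Leave any brown look-alike of the dish_2 alone.

How it is judged:
On the way, in this order (a step that is already met when the one before it is completed fails the run):
1. stray cap in the parts tray and every dish flat in the carrier, which is still at its loading station (x of stray_cap in the frame of parts_tray between -0.036 and 0.036 m and y of stray_cap in the frame of parts_tray between -0.036 and 0.036 m and height (world z) of stray_cap below 0.03 m and x of dish_1 in the frame of carrier_tray between -0.0055 and 0.0055 m and y of dish_1 in the frame of carrier_tray between -0.072 and 0.072 m and z of dish_1 in the frame of carrier_tray between -0.004 and 0.003 m and angle between each of dish_1, dish_2, dish_3's own z axis and vertical below 0.07 rad and x of dish_2 in the frame of carrier_tray between -0.0055 and 0.0055 m and y of dish_2 in the frame of carrier_tray between -0.072 and 0.072 m and z of dish_2 in the frame of carrier_tray between -0.004 and 0.003 m and x of dish_3 in the frame of carrier_tray between -0.0055 and 0.0055 m and y of dish_3 in the frame of carrier_tray between -0.072 and 0.072 m and z of dish_3 in the frame of carrier_tray between -0.004 and 0.003 m and value of joint carrier below 0.008 m), for 0.2 s.
2. the carrier is in its middle station (value of joint carrier between 0.066 and 0.074 m and velocity of joint carrier below 0.02 m/s), for 0.2 s.
3. the clamp pad bears against the carrier in the middle station (value of joint carrier between 0.066 and 0.074 m and contact force between ram and carrier above 1 N and x of pad_face in the frame of carrier_tray below 0.0365 m), for 0.2 s.
At the end, for the whole second after the job is handed in: Every dish flat in one layer in the carrier tray (within 5.5 mm of its long centre line, 3 mm of its floor); carrier within 4 mm of the middle station; clamp pad touching it (gap under 1.5 mm); cap in the parts tray; all at rest (x of stray_cap in the frame of parts_tray between -0.036 and 0.036 m and y of stray_cap in the frame of parts_tray between -0.036 and 0.036 m and height (world z) of stray_cap below 0.03 m and x of dish_1 in the frame of carrier_tray between -0.0055 and 0.0055 m and y of dish_1 in the frame of carrier_tray between -0.072 and 0.072 m and z of dish_1 in the frame of carrier_tray between -0.004 and 0.003 m and angle between each of dish_1, dish_2, dish_3's own z axis and vertical below 0.07 rad and x of dish_2 in the frame of carrier_tray between -0.0055 and 0.0055 m and y of dish_2 in the frame of carrier_tray between -0.072 and 0.072 m and z of dish_2 in the frame of carrier_tray between -0.004 and 0.003 m and x of dish_3 in the frame of carrier_tray between -0.0055 and 0.0055 m and y of dish_3 in the frame of carrier_tray between -0.072 and 0.072 m and z of dish_3 in the frame of carrier_tray between -0.004 and 0.003 m and value of joint carrier between 0.066 and 0.074 m and x of pad_face in the frame of carrier_tray below 0.0365 m and linear speed of each of dish_1, dish_2, dish_3, stray_cap below 0.02 m/s).
It fails at once if the timer or the marker is moved by more than 30 mm (distance of any of timer, marker from where it was at the start of the episode above 0.03 m).
Of dish_1, dish_2, dish_3 only 2 to 3 are there at a start; the rules pass over those that are not, and their reading is None.
At some moment in a run one of dish_1, dish_2, dish_3 may be knocked a few centimetres aside while the robot is not near it.
Once in a run the grip may slacken for a moment while it holds something.
It also fails if it takes over 210 s, if anything falls off the work surface, if the arm or the gripper's body presses on something with over 40 N, if the wrist force passes 120 N, or if a joint passes its speed limit or range.

## Working session

There is one attempt and no reset: what is moved stays moved. The work goes in short steps, Python scripts to look and compute and a tool call to move; the robot and the scene stay as the last step left them, time stands still between calls to the robot, and variables do not carry over. Pictures are saved under pics/ and viewed, about 12 in all and at most 16, crops included, and the job is handed in when it is done.

Besides the shell and the picture viewer there is one more tool, called as name([rows], argument=value, ...), one row to a line, values as JSON. play_rows: Moves the arm, as the interface text tells. Its arguments: {"type":"object","properties":{"claw":{"type":"array"},"slide":{"type":"array"},"twist":{"type":"array"},"force":{"type":"number"}},"required":["claw","slide","twist"]}

```bash
ls; mkdir -p pics
cat > h.py <<'E'
from bench import *
import numpy as np, cv2
from scipy.spatial.transform import Rotation as Ro
def cam(n):
    g=get_image(n); g['f']=210/np.tan(np.radians(g['vfov'])/2)
    g['K']=np.array([[g['f'],0,g['cx']],[0,g['f'],g['cy']],[0,0,1]]); g['d']=np.array(g['dist_coeffs'],float)
    g['R']=np.array(g['R']);g['t']=np.array(g['t']); return g
def ray(g,uv,z):
    p=cv2.undistortPoints(np.array(uv,float).reshape(-1,1,2),g['K'],g['d']).reshape(-1,2)
    d=np.c_[p,np.ones(len(p))]@g['R']; c=-g['R'].T@g['t']
    return c+d*((z-c[2])/d[:,2])[:,None]
def proj(g,X):
    return cv2.projectPoints(np.array(X,float).reshape(-1,1,3),cv2.Rodrigues(g['R'])[0],g['t'],g['K'],g['d'])[0].reshape(-1,2)
def cloud(g):
    v,u=np.mgrid[0:420,0:560]; p=cv2.undistortPoints(np.c_[u.ravel(),v.ravel()].astype(float).reshape(-1,1,2),g['K'],g['d']).reshape(-1,2)
    X=(np.c_[p,np.ones(len(p))]*g['depth'].reshape(-1,1)-g['t'])@g['R']
    return X.reshape(420,560,3)
def st():
    s=observe(); R=Ro.from_rotvec(s['tcp_rot']).as_matrix()
    print('t',round(s['t'],2),'p',np.round(s['ee_pos'],4),'w',round(s['grip_width'],4),'F',np.round(s['ft_force'],1)); print(np.round(R,3)); return s,R
E
python3 - <<'E'
from h import *
s,R=st(); print({k:v for k,v in s.items() if 'tip' in k})
for n in('top','scene'):
    g=cam(n); cv2.imwrite(f'pics/{n}0.png',g['image']); print(n,g['vfov'],np.round(-g['R'].T@g['t'],3),np.round(g['R'],2).tolist(),g['d'])
import bench; print([x for x in dir(bench) if not x.startswith('_')])
try: print(tip_reach)
except Exception as e: print(e)
E
```

```text
pics
t 0.0 p [ 0.1895 -0.5161  0.2602] w 0.0884 F [ 0.4 -0.4  0.1]
[[ 0.345 -0.     0.939]
 [-0.939  0.001  0.345]
 [-0.001 -1.     0.   ]]
{}
top 45.41436932696977 [0.414 0.002 1.118] [[-0.01, -1.0, -0.02], [-1.0, 0.01, -0.09], [0.09, 0.02, -1.0]] [-0.0103034  0.         0.         0.         0.       ]
scene 46.51509229790333 [0.036 0.641 0.738] [[-0.79, -0.61, 0.02], [-0.4, 0.5, -0.77], [0.46, -0.62, -0.64]] [0.03861441 0.         0.         0.         0.        ]
['PlanningError', 'get_image', 'job_done', 'observe', 'tip_reach']
0.022
```

View pics/top0.png

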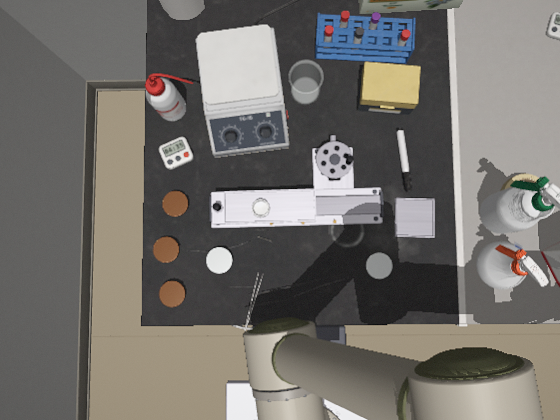

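View pics/scene0.png

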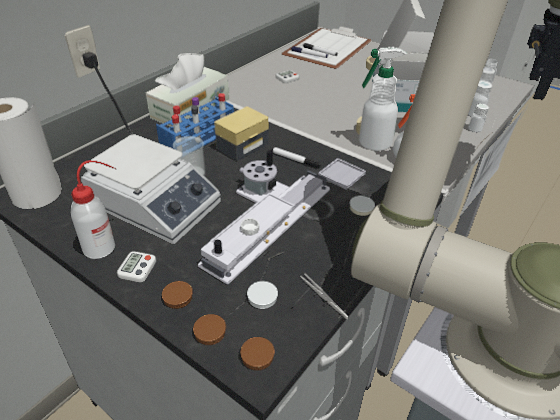

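The top view shows the white dish at (219,260), a greyish disc in shadow at (379,265), a dark ring at (347,233), brown look-alikes at the left and the cap at (261,207). I'll zoom on the uncertain ones.

Run:
```python
from h import *
g=cam('top'); s=cam('scene'); I=g['image']; X=cloud(g); Y=cloud(s)
a=cv2.resize(I[180:290,200:450],(750,330),interpolation=3); a=np.clip(a*1.5,0,255).astype('uint8')
b=cv2.resize(s['image'][140:320,190:400],(308,264),interpolation=3)
b=cv2.resize(s['image'][170:270,230:400],(449,264),interpolation=3); b=np.clip(b*1.5,0,255).astype('uint8')
o=np.zeros((594,750,3),'uint8'); o[:330]=a; o[330:,:449]=b; cv2.imwrite('pics/z1.png',o)
for n,u,v in[('white',219,260),('grey',379,265),('ring',347,233),('ringedge',347,246),('brown',166,250),('cap',261,207),('tray',415,217),('carrier',235,208),('base',350,205),('pin',216,208),('crank',349,158),('wheel',325,175),('bench',290,260)]:
    print(n,np.round(X[v,u],4),I[v,u])
```

```text
white [0.415  0.172  0.0162] [229 229 227]
grey [ 0.4017 -0.1787  0.0103] [142 142 140]
ring [ 0.4727 -0.1104  0.0053] [34 32 34]
ringedge [ 0.444  -0.1102  0.0025] [64 64 65]
brown [0.4377 0.2891 0.0164] [ 64  95 139]
cap [0.5279 0.0774 0.0467] [238 239 240]
tray [ 0.5072 -0.2621  0.0032] [193 185 189]
carrier [0.5263 0.1335 0.0458] [233 226 230]
base [0.4136 0.0017 1.1184] [204 197 200]
pin [0.523  0.169  0.0797] [70 67 67]
crank [ 0.6219 -0.1076  0.0996] [47 44 46]
wheel [ 0.6027 -0.0633  0.0078] [192 184 188]
bench [ 0.414   0.0165 -0.0017] [61 61 60]
```

View pics/z1.png

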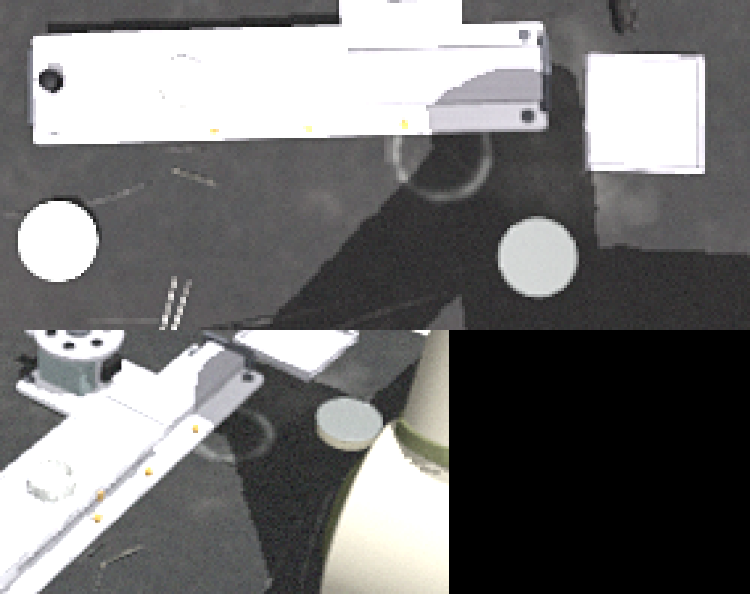

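The ring is only a stain, and there are two white dishes: (219,260) and (379,265). A third could be hidden under the arm, which I'll check once it moves. Next I'll measure the poses.

```bash
cat > m.py <<'E'
from h import *
def comp(m):
    n,l,s,c=cv2.connectedComponentsWithStats(m.astype('uint8')); return [(l==i,s[i],c[i]) for i in range(1,n)]
def blobs(g,X,zlo,zhi,box,amin=30):
    m=(X[...,2]>zlo)&(X[...,2]<zhi)&(X[...,0]>box[0])&(X[...,0]<box[1])&(X[...,1]>box[2])&(X[...,1]<box[3])
    return [(k,s,c) for k,s,c in comp(m) if s[4]>=amin]
def rect(k,g,z):
    c=cv2.findContours(k.astype('uint8'),0,1)[0]; c=max(c,key=cv2.contourArea).reshape(-1,2)
    P=ray(g,c,z)[:,:2]; return cv2.minAreaRect(P.astype('float32')*1000),P
E
python3 - <<'E'
from m import *
g=cam('top'); X=cloud(g)
for nm,lo,hi,box,z in [('carrier',.036,.056,(.45,.6,-.2,.25),.049),('knob',.07,.09,(.5,.55,.13,.2),.079),('wheel',.056,.068,(.55,.72,-.2,.0),.061),('crank',.09,.11,(.55,.72,-.2,.0),.1),('baseend',.004,.02,(.45,.56,-.22,-.1),.01),('gear',.04,.052,(.56,.72,-.2,0),.046)]:
    for k,s,c in blobs(g,X,lo,hi,box,15): 
        (cc,wh,a),P=rect(k,g,z); print(nm,s.tolist(),np.round(cc,1),np.round(wh,1),round(a,2),'cen',np.round(ray(g,[c],z)[0],4))
I=g['image'].astype(int); 
v=I.max(2)-I.min(2)
hsv=cv2.cvtColor(g['image'],cv2.COLOR_BGR2HSV)
for k,s,c in comp((hsv[...,1]>70)&(np.abs(hsv[...,0].astype(int)-22)<9)&(np.indices((420,560))[0]>210)&(np.indices((420,560))[0]<232)&(np.indices((420,560))[1]>240)&(np.indices((420,560))[1]<360)): print('brass',s,c,np.round(ray(g,[c],.012)[0],4))
# dishes & cap : bright low sat
for k,s,c in comp((I.min(2)>105)&(v<25)&(X[...,2]<.025)&(X[...,0]<.46)&(X[...,0]>.25)):
    if s[4]>150: (cc,wh,a),P=rect(k,g,.015); print('dish',s,np.round(cc,1),np.round(wh,1))
for k,s,c in comp((I.min(2)>150)&(np.abs(np.indices((420,560))[1]-415)<35)&(np.abs(np.indices((420,560))[0]-217)<35)):
    if s[4]>300: (cc,wh,a),P=rect(k,g,.01); print('tray',s,np.round(cc,1),np.round(wh,1),a)
m=np.zeros((420,560),bool); m[190:225,240:285]=1
for k,s,c in comp(m&(X[...,2]>.053)):
    if s[4]>30: (cc,wh,a),P=rect(k,g,.061); print('cap',s,np.round(cc,1),np.round(wh,1))
E
```

```text
carrier [329, 177, 12, 3, 26] [589.  -81.2] [23.6  4.3] 89.46 cen [ 0.5885 -0.0817  0.049 ]
carrier [212, 188, 105, 36, 3102] [529.2  71.4] [ 73.  223.2] 1.17 cen [0.5303 0.0693 0.049 ]
carrier [253, 200, 16, 15, 180] [526.6  78.3] [30.6 30.3] 44.64 cen [0.527  0.0782 0.049 ]
knob [213, 202, 7, 8, 45] [528.4 169.2] [14.8 12.6] 0.31 cen [0.5282 0.1691 0.079 ]
wheel [316, 141, 38, 37, 998] [628.1 -80.8] [77.3 77.8] 44.61 cen [ 0.6278 -0.0793  0.061 ]
crank [347, 155, 7, 7, 40] [ 621.8 -109.7] [12.4 12.5] 89.42 cen [ 0.6217 -0.1101  0.1   ]
baseend [342, 194, 24, 2, 43] [ 557.9 -125.8] [51.   2.2] 89.49 cen [ 0.5581 -0.1233  0.01  ]
baseend [395, 209, 3, 27, 33] [ 495.9 -217.5] [57.6  3.9] 0.72 cen [ 0.4946 -0.2181  0.01  ]
baseend [343, 213, 40, 11, 378] [ 505.3 -144.5] [21.3 86.7] 1.82 cen [ 0.5051 -0.1438  0.01  ]
gear [331, 136, 5, 5, 19] [677.3 -79.5] [8.7 8.9] 89.17 cen [ 0.6772 -0.0796  0.046 ]
gear [329, 177, 12, 3, 20] [589.5 -81.4] [23.7  4.4] 89.46 cen [ 0.5895 -0.0808  0.046 ]
gear [297, 188, 19, 5, 61] [564.  -19.7] [ 7.1 39.3] 3.33 cen [ 0.5641 -0.0203  0.046 ]
brass [334 220   2   3   6] [334.5 221. ] [ 0.4991 -0.0826  0.012 ]
brass [270 223   3   2   4] [271.   223.25] [0.4952 0.0577 0.012 ]
brass [302 222   2   2   4] [302.5 222.5] [ 0.4963 -0.0119  0.012 ]
dish [456 238  28  88 991] [ 365.3 -373.6] [ 58.9 189.4]
dish [508 238  32  13 276] [ 445.1 -494. ] [66.7 26.2]
dish [206 247  27  27 570] [415.1 172.2] [57.4 56.9]
dish [366 253  26  26 530] [ 400.7 -176.9] [54.7 54.3]
dish [494 286  22  17 230] [ 336.7 -449.1] [31.  47.5]
tray [ 395  198   40   40 1466] [ 506.1 -259.4] [85.8 86.7] 88.15877532958984
cap [252 199  18  18  83] [525.3  77.4] [36.3 36. ]
```

play_rows([
  [0, 0, 0],
  [0, 0, 0],
  [0, 0, 0],
  [0, 0, 0],
  [0, 0, 0],
  [0, 0, 0],
  [0, 0, 0],
  [0, 0, 0],
  [0, 0, 0],
  [0, 0, 0],
], claw=[88, 88, 88, 88, 88, 88, 88, 88, 88, 88], twist=[-0.125, -0.125, -0.125, -0.125, -0.125, -0.125, -0.125, -0.125, -0.125, -0.122])

```text
t: 1.08
ee_pos: [0.1895, -0.5156, 0.2591]
tcp_rot: [-1.567, -0.028, 0.029]
ft_force: [0.6, -0.3, -0.9]
grip_width: 0.0883
```

play_rows([
  [20, 0, 35],
  [20, 0, 35],
  [20, 0, 35],
  [20, 0, 35],
  [20, 0, 35],
  [20, 0, 35],
  [20, 0, 35],
  [20, 0, 35],
  [20, 0, 35],
  [20, 0, 35],
  [20, 0, 35],
  [20, 0, 35],
  [20, 0, 35],
  [20, 0, 35],
  [20, 0, 35],
  [20, 0, 35],
  [0, 0, 0],
  [0, 0, 0],
], claw=[88, 88, 88, 88, 88, 88, 88, 88, 88, 88, 88, 88, 88, 88, 88, 88, 88, 88], twist=[0, 0, 0, 0, 0, 0, 0, 0, 0, 0, 0, 0, 0, 0, 0, 0, 0, 0])

```text
t: 2.58
ee_pos: [0.4912, 0.0795, 0.2594]
tcp_rot: [-1.567, -0.035, 0.031]
ft_force: [0.1, -1.0, -0.2]
grip_width: 0.0882
```

Run:
```python
from m import *
s,R=st(); print(s['joints'])
g=cam('wrist'); t=cam('top'); X=cloud(g); print(g['vfov'],np.round(-g['R'].T@g['t'],3))
o=np.zeros((420,800,3),'uint8'); o[:,:560]=g['image']; o[:180,560:]=cv2.resize(t['image'],(240,180)); o[190:420,560:]=t['image'][190:420,160:400]; cv2.imwrite('pics/w1.png',o)
for z,lab in((.01,'base'),): pass
for nm,lo,hi,z in(('cap',.055,.068,.061),('knob',.07,.09,.079)):
  for k,q,c in blobs(g,X,lo,hi,(.45,.6,-.1,.25),100): (cc,wh,a),P=rect(k,g,z); print(nm,q,np.round(cc,1),np.round(wh,1),round(a,2))
```

```text
t 2.58 p [0.4912 0.0795 0.2594] w 0.0882 F [ 0.1 -1.  -0.2]
[[ 0.999  0.002 -0.042]
 [ 0.042  0.004  0.999]
 [ 0.003 -1.     0.003]]
[-0.07966115  0.28860461  1.44204753  0.0038222   1.40874528 -0.12223844]
71.01427854857141 [0.488 0.154 0.383]
cap [296 173  34  35 286] [525.2  80.6] [37.1 39.2] 3.17
knob [316  95  16  17 218] [527.5 171.9] [14.6 14.7] 4.32
```

View pics/w1.png

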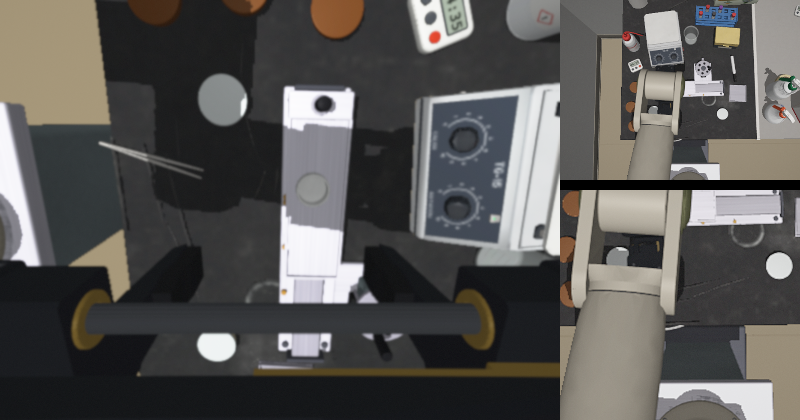

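```bash
cat > car.py <<'E'
from m import *
def edges(n,lo=-0.02,hi=0.16):
    # carrier long outer edges: per y-slice extreme x of the points at 45-53 mm
    g=cam(n); X=cloud(g).reshape(-1,3); m=(X[:,2]>.040)&(X[:,2]<.054)&(X[:,0]>.47)&(X[:,0]<.6)
    A,B=[],[]
    for y in np.arange(lo,hi,.004):
        q=X[m&(abs(X[:,1]-y)<.003)]
        if len(q)>8: A.append((y,q[:,0].min())); B.append((y,q[:,0].max()))
    A,B=np.array(A),np.array(B); f=[]
    for P in(A,B):
        k=np.ones(len(P),bool)
        for _ in range(4):
            c=np.polyfit(P[k,0],P[k,1],1); r=abs(P[:,1]-np.polyval(c,P[:,0])); k=r<max(.0015,1.5*np.median(r))
        f.append(c); print(n,'slope',round(c[0],4),'x@y=.0575',round(np.polyval(c,.0575),4),k.sum(),len(P))
    print('mid',(np.polyval(f[0],.0575)+np.polyval(f[1],.0575))/2)
if __name__=='__main__': edges('wrist'); edges('top')
E
python3 car.py
```

```text
wrist slope -0.0218 x@y=.0575 0.496 43 45
wrist slope -0.0182 x@y=.0575 0.5653 45 45
mid 0.5306840660685762
top slope -0.0528 x@y=.0575 0.4942 9 9
top slope 0.0155 x@y=.0575 0.567 8 9
mid 0.5305934920323152
```

play_rows([
  [17, 20, 0],
  [17, 30, 0],
  [0, 35, 0],
  [0, 35, 0],
  [0, 25, 0],
  [0, 15, 0],
  [0, 10, 0],
  [0, 0, 0],
  [0, 0, 0],
  [0, 0, 0],
], claw=[70, 70, 70, 70, 70, 70, 70, 70, 70, 70], twist=[0.02, 0, 0, 0, 0, 0, 0, 0, 0, 0])

```text
t: 3.62
ee_pos: [0.527, 0.0642, 0.0875]
tcp_rot: [-1.569, -0.005, -0.013]
ft_force: [0.4, 0.7, -0.5]
grip_width: 0.07
```

```bash
python3 -c "
from h import *
st()"
```

```text
t 3.62 p [0.527  0.0642 0.0875] w 0.07 F [ 0.4  0.7 -0.5]
[[ 1.     0.011  0.006]
 [-0.006  0.001  1.   ]
 [ 0.011 -1.     0.001]]
```

play_rows([
  [-2, 0, 15],
  [0, 0, 0],
  [0, 0, 0],
  [0, 0, 0],
], claw=[70, 70, 70, 70], twist=[-0.028, 0, 0, 0])

```text
t: 3.95
ee_pos: [0.5267, 0.0773, 0.0914]
tcp_rot: [-1.57, -0.03, 0.001]
ft_force: [-0.4, 0.2, 0.2]
grip_width: 0.0701
```

```bash
python3 -c "
from h import *
st()"
```

```text
t 3.95 p [0.5267 0.0773 0.0914] w 0.0701 F [-0.4  0.2  0.2]
[[ 1.     0.018 -0.02 ]
 [ 0.02   0.     1.   ]
 [ 0.018 -1.     0.   ]]
```

play_rows([
  [-1, 10, 1],
  [0, 8, 0],
  [0, 0, 0],
], claw=[70, 70, 70], twist=[0, 0, 0])

```text
t: 4.2
ee_pos: [0.5271, 0.077, 0.0745]
tcp_rot: [-1.571, -0.032, -0.004]
ft_force: [-0.4, 0.6, -0.4]
grip_width: 0.0702
```

```bash
python3 -c "
from h import *
st()"
```

```text
t 4.2 p [0.5271 0.077  0.0745] w 0.0702 F [-0.4  0.6 -0.4]
[[ 1.     0.022 -0.018]
 [ 0.018 -0.     1.   ]
 [ 0.022 -1.    -0.001]]
```

play_rows([
  [0, 1, 0],
  [0, 0, 0],
  [0, 0, 0],
  [0, 0, 0],
  [0, 0, 0],
  [0, 0, 0],
  [0, 0, 0],
  [0, 0, 0],
], claw=[20, 20, 20, 20, 20, 20, 20, 20], twist=[0, 0, 0, 0, 0, 0, 0, 0], force=25)

```text
t: 4.87
ee_pos: [0.5278, 0.0762, 0.0744]
tcp_rot: [-1.571, -0.032, -0.005]
ft_force: [-0.2, 0.2, -0.3]
grip_width: 0.0353
```

play_rows([
  [0, -15, 0],
  [0, -30, 0],
  [0, -35, -10],
  [-2, 0, -30],
  [-2, 0, -35],
  [-2, 0, -40],
  [-2, 0, -40],
  [-2, 0, -40],
  [-2, 0, -40],
  [-2, 0, -40],
  [-2, 0, -35],
  [0, 0, -20],
  [0, 0, 0],
  [0, 0, 0],
], claw=[20, 20, 20, 20, 20, 20, 20, 20, 20, 20, 20, 20, 20, 20], twist=[0, 0, 0, 0, 0, 0, 0, 0, 0, 0, 0, 0, 0, 0])

```text
t: 6.03
ee_pos: [0.5144, -0.2687, 0.1591]
tcp_rot: [-1.574, -0.037, -0.004]
ft_force: [-0.5, 0.3, -0.3]
grip_width: 0.0357
```

```bash
python3 -c "
from h import *
st()"
```

```text
t 6.03 p [ 0.5144 -0.2687  0.1591] w 0.0357 F [-0.5  0.3 -0.3]
[[ 0.999  0.026 -0.021]
 [ 0.021 -0.003  1.   ]
 [ 0.026 -1.    -0.003]]
```

play_rows([
  [-6, 25, 6],
  [-5, 35, 6],
  [0, 35, 2],
  [0, 15, 2],
  [0, 8, 0],
  [0, 4, 0],
  [0, 0, 0],
  [0, 0, 0],
], claw=[20, 20, 20, 20, 20, 20, 20, 20], twist=[0, 0, 0, 0, 0, 0, 0, 0])

```text
t: 6.7
ee_pos: [0.5081, -0.2455, 0.0356]
tcp_rot: [-1.576, -0.046, -0.001]
ft_force: [-0.4, -0.1, 0.3]
grip_width: 0.0357
```

play_rows([
  [-1, 0, -14],
  [0, 0, 0],
  [0, 1, 0],
  [0, 0, 0],
  [0, 0, 0],
  [0, 0, 0],
  [0, -10, 0],
  [0, -30, 0],
  [0, -35, 0],
  [0, -35, 0],
  [0, 0, 0],
], claw=[20, 20, 20, 50, 50, 50, 50, 60, 80, 88, 88], twist=[0, 0, 0, 0, 0, 0, 0, 0, 0, 0, 0])

```text
t: 7.62
ee_pos: [0.5043, -0.2608, 0.1545]
tcp_rot: [-1.579, -0.048, -0.004]
ft_force: [-0.1, 0.2, -0.3]
grip_width: 0.0743
```

```bash
cat > look.py <<'E'
from m import *
import sys
s,R=st()
for n in('top','wrist'):
    g=cam(n);I=g['image'].astype(int);X=cloud(g)
    m=(I.min(2)>85)&(I.max(2)-I.min(2)<30)&(X[...,0]>.3)&(X[...,0]<.7)&(abs(X[...,1])<.33)
    for lo,hi,z,d in((.007,.03,.015,57),(.053,.07,.06,57)):
        for k,q,c in comp(m&(X[...,2]>lo)&(X[...,2]<hi)):
            if q[4]>100:
                (cc,wh,a),P=rect(k,g,z)
                if 30<min(wh) and max(wh)<66: print(n,z,q[:4],np.round(cc,1),np.round(wh,1),g['image'][int(c[1]),int(c[0])])
    cv2.imwrite(f'pics/last_{n}.png',g['image'])
E
python3 look.py
```

```text
t 7.62 p [ 0.5043 -0.2608  0.1545] w 0.0743 F [-0.1  0.2 -0.3]
[[ 0.999  0.033 -0.028]
 [ 0.028 -0.008  1.   ]
 [ 0.033 -0.999 -0.008]]
top 0.015 [159 137  34  33] [654.6 270.1] [58.9 65.9] [134 140 134]
top 0.015 [207 247  26  26] [416.1 171.1] [55.2 54.7] [225 226 224]
top 0.015 [367 252  25  26] [ 404.  -174.8] [48.4 55.8] [223 224 223]
wrist 0.015 [122  66  71  73] [ 402.2 -176.5] [56.  56.4] [255 255 255]
wrist 0.015 [264 181  42  43] [ 509.4 -259. ] [37.8 40.1] [175 177 175]
```

play_rows([
  [-25, 0, 20],
  [-40, 0, 35],
  [-40, 10, 33],
  [0, 30, 0],
  [0, 30, 0],
  [0, 20, 0],
  [0, 10, 0],
  [0, 0, 0],
  [0, 0, 0],
], claw=[88, 88, 88, 88, 88, 88, 88, 88, 88], twist=[0, 0, 0, 0, 0, 0, 0, 0, 0])

```text
t: 8.47
ee_pos: [0.4041, -0.179, 0.0396]
tcp_rot: [-1.565, -0.035, 0.009]
ft_force: [0.7, 0.2, -0.2]
grip_width: 0.0878
```

```bash
python3 look.py
```

```text
t 8.47 p [ 0.4041 -0.179   0.0396] w 0.0878 F [ 0.7  0.2 -0.2]
[[ 0.999  0.017 -0.028]
 [ 0.028  0.006  1.   ]
 [ 0.017 -1.     0.005]]
top 0.015 [159 137  34  33] [654.8 270.2] [58.8 65.9] [133 139 134]
top 0.015 [406 206  19  19] [ 510.1 -258.9] [40.  36.2] [230 232 232]
top 0.015 [207 247  26  26] [416.1 171.1] [55.2 54.7] [222 223 221]
wrist 0.015 [227 206 102  94] [ 401.6 -175.7] [56. 56.] [218 218 210]
```

play_rows([
  [-3, 6, 3],
  [0, 6, 0],
  [0, 0, 0],
  [0, 0, 0],
  [0, 0, 0],
  [0, 0, 0],
  [0, 0, 0],
  [0, 0, 0],
  [0, 0, 0],
  [0, 0, 0],
], claw=[88, 88, 88, 40, 40, 40, 40, 40, 40, 40], twist=[0, 0, 0, 0, 0, 0, 0, 0, 0, 0], force=20)

```text
t: 9.4
ee_pos: [0.4026, -0.1771, 0.0295]
tcp_rot: [-1.57, -0.04, 0.004]
ft_force: [-0.6, 0.1, 0.1]
grip_width: 0.0555
```

```bash
python3 -c "
from h import *
st()"
```

```text
t 9.4 p [ 0.4026 -0.1771  0.0295] w 0.0555 F [-0.6  0.1  0.1]
[[ 0.999  0.023 -0.028]
 [ 0.028  0.001  1.   ]
 [ 0.023 -1.     0.   ]]
```

play_rows([
  [0, -15, 0],
  [0, -35, 0],
  [0, -35, 0],
  [5, -15, 10],
  [28, 0, 32],
  [30, 0, 36],
  [30, 0, 38],
  [28, 0, 35],
  [12, 0, 18],
  [0, 0, 0],
  [0, 0, 0],
], claw=[40, 40, 40, 40, 40, 40, 40, 40, 40, 40, 40], twist=[0, 0, 0, 0, 0, 0, 0, 0, 0, 0, 0])

```text
t: 10.32
ee_pos: [0.5245, -0.0102, 0.1381]
tcp_rot: [-1.57, -0.038, -0.002]
ft_force: [-1.4, -0.4, 0.0]
grip_width: 0.0554
```

```bash
cat >> look.py <<'E'
T=np.array([float(v) for v in sys.argv[1:]])
if len(T): print('tool delta',np.round(R.T@(T-s['ee_pos'])*1000,1))
E
python3 look.py .5319 -.0045 .074
```

```text
t 10.32 p [ 0.5245 -0.0102  0.1381] w 0.0554 F [-1.4 -0.4  0. ]
[[ 0.999  0.026 -0.023]
 [ 0.023  0.001  1.   ]
 [ 0.026 -1.     0.001]]
top 0.015 [159 137  34  33] [654.5 270.1] [59.2 65.8] [190 192 193]
top 0.015 [407 207  18  18] [ 509.  -259.9] [37.  36.2] [237 239 239]
top 0.015 [207 247  26  26] [416.1 172.2] [54.7 54. ] [144 144 143]
top 0.06 [218 126  26  16] [686.8 142.1] [30.5 54.6] [45 40 41]
tool delta [ 5.8 64.3  5.5]
```

Check the wrist view for the position of the held dish over the trough.

View pics/last_wrist.png

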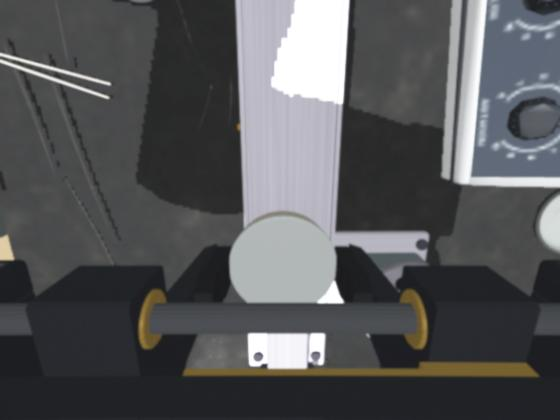

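```bash
python3 -c "
from car import *
edges('wrist',.03,.16); edges('top',.03,.16)"
```

```text
wrist slope -0.0194 x@y=.0575 0.4958 25 28
wrist slope -0.0218 x@y=.0575 0.5655 28 28
mid 0.5306799452236212
top slope -0.0265 x@y=.0575 0.4967 23 27
top slope 0.4912 x@y=.0575 0.5249 16 27
mid 0.510785511052397
```

play_rows([
  [6, 10, 5],
  [0, 20, 0],
  [0, 15, 0],
  [0, 5, 0],
  [0, 0, 0],
  [0, 0, 0],
], claw=[40, 40, 40, 40, 40, 40], twist=[0, 0, 0, 0, 0, 0])

```text
t: 11.02
ee_pos: [0.5313, -0.0105, 0.0853]
tcp_rot: [-1.57, -0.029, -0.012]
ft_force: [0.6, 0.1, -0.1]
grip_width: 0.0557
```

```bash
python3 look.py .532 -.0045 .0745
```

```text
t 11.02 p [ 0.5313 -0.0105  0.0853] w 0.0557 F [ 0.6  0.1 -0.1]
[[ 1.     0.027 -0.011]
 [ 0.011  0.001  1.   ]
 [ 0.027 -1.     0.   ]]
top 0.015 [159 137  34  33] [654.5 270.1] [59.2 65.8] [139 145 140]
top 0.015 [406 207  19  18] [ 509.8 -259.6] [38.2 37.5] [237 239 240]
top 0.015 [207 247  26  26] [416.1 172.2] [54.7 54. ] [143 142 141]
top 0.06 [218 126  26  18] [686.  142.3] [35.3 54.9] [64 62 59]
tool delta [ 0.4 10.9  6. ]
```

play_rows([
  [0, 3, 6],
  [0, 4, 0],
  [0, 3, 1],
  [0, 1, 0],
  [0, 0, 0],
], claw=[40, 40, 40, 40, 40], twist=[-0.01, 0, 0, 0, 0])

```text
t: 11.53
ee_pos: [0.5326, -0.0026, 0.0758]
tcp_rot: [-1.571, -0.043, -0.007]
ft_force: [0.5, 0.5, 0.2]
grip_width: 0.0559
```

```bash
python3 look.py .532 -.0045 .0745
```

```text
t 11.53 p [ 0.5326 -0.0026  0.0758] w 0.0559 F [0.5 0.5 0.2]
[[ 0.999  0.032 -0.023]
 [ 0.023 -0.     1.   ]
 [ 0.032 -1.    -0.001]]
top 0.015 [159 137  34  33] [654.6 270.1] [58.9 65.8] [138 143 139]
top 0.015 [407 207  18  19] [ 509. -260.] [37.  39.3] [236 238 239]
top 0.015 [207 247  26  26] [416.1 172.2] [54.7 54. ] [143 143 142]
top 0.06 [218 126  26  17] [686.2 142.2] [32.6 54.9] [45 42 41]
wrist 0.06 [228 215 109  88] [532.6   1.6] [57.3 50. ] [183 183 177]
tool delta [-0.7  1.3 -1.9]
```

play_rows([
  [-0.5, 1.5, -1],
  [0, 0, 0],
  [0, 0, 0],
  [0, 0, 0],
  [0, -8, 0],
  [0, -30, 0],
  [0, -35, 0],
  [0, 0, 0],
  [0, 0, 0],
], claw=[40, 66, 66, 66, 75, 80, 88, 88, 88], twist=[0, 0, 0, 0, 0, 0, 0, 0, 0])

```text
t: 12.38
ee_pos: [0.5295, -0.0041, 0.1519]
tcp_rot: [-1.571, -0.041, -0.007]
ft_force: [-0.0, 0.3, 0.0]
grip_width: 0.0878
```

```bash
python3 look.py .416 .172 .15
python3 - <<'E'
from h import *
g=cam('scene'); X=cloud(g); m=(X[...,2]>.05)&(X[...,2]<.068)&(abs(X[...,0]-.532)<.04)&(abs(X[...,1]-0)<.045)
q=X[m]; A=np.c_[q[:,:2]-[.532,0],np.ones(len(q))]; q_=np.linalg.lstsq(A,q[:,2],rcond=None)[0]; print(len(q),q_,q[:,:2].min(0),q[:,:2].max(0))
cv2.imwrite('pics/s2.png',g['image'])
E
```

```text
t 12.38 p [ 0.5295 -0.0041  0.1519] w 0.0878 F [-0.   0.3  0. ]
[[ 0.999  0.031 -0.022]
 [ 0.022 -0.     1.   ]
 [ 0.031 -1.    -0.001]]
top 0.015 [159 137  34  33] [654.5 270.1] [59.2 65.8] [136 143 137]
top 0.015 [406 207  19  18] [ 510.4 -259.9] [38.2 37. ] [236 237 238]
top 0.015 [207 247  26  26] [416.1 172.2] [54.7 54. ] [141 143 140]
top 0.06 [218 127  26  16] [684.2 141.9] [32.9 53.9] [47 43 45]
wrist 0.06 [246 183  74  70] [532.7  -2.9] [56.4 56.3] [150 150 145]
tool delta [-109.6   -1.6  178.6]
435 [ 0.03194436 -0.04088955  0.05864489] [ 0.49468307 -0.03769356] [0.56525755 0.04200559]
```

View pics/s2.png

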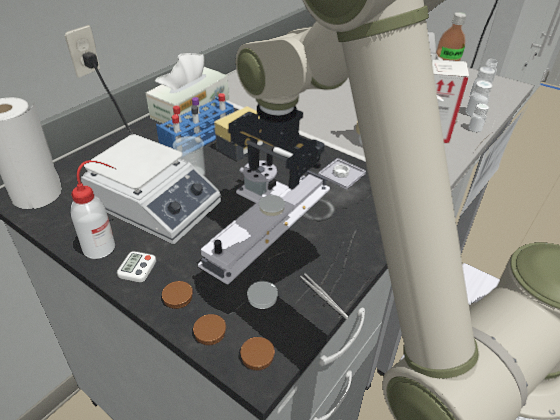

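play_rows([
  [-15, 0, 25],
  [-28, 0, 38],
  [-28, 0, 38],
  [-28, 0, 38],
  [-11, 5, 35],
  [0, 25, 8],
  [0, 30, 0],
  [0, 25, 0],
  [0, 12, 0],
  [0, 0, 0],
  [0, 0, 0],
], claw=[88, 88, 88, 88, 88, 88, 88, 88, 88, 88, 88], twist=[0, 0, 0, 0, 0, 0, 0, 0, 0, 0, 0])

```text
t: 13.45
ee_pos: [0.4167, 0.1711, 0.0391]
tcp_rot: [-1.572, -0.027, 0.006]
ft_force: [-0.2, -0.6, -0.5]
grip_width: 0.0879
```

```bash
python3 look.py .416 .172 .031
```

```text
t 13.45 p [0.4167 0.1711 0.0391] w 0.0879 F [-0.2 -0.6 -0.5]
[[ 1.     0.014 -0.021]
 [ 0.021 -0.001  1.   ]
 [ 0.014 -1.    -0.001]]
top 0.015 [159 137  34  33] [654.5 270.1] [59.2 65.8] [137 142 138]
top 0.015 [406 207  19  19] [ 509. -260.] [37.  39.3] [235 236 237]
top 0.06 [287 191  26  26] [533.3  -5.4] [53.1 53.4] [224 225 224]
wrist 0.015 [230 205 103  95] [416.2 174.5] [56.7 56. ] [235 235 231]
tool delta [-0.8  8.1  0.9]
```

play_rows([
  [-1, 5, 2],
  [0, 4, 0],
  [0, 0, 0],
  [0, 0, 0],
  [0, 0, 0],
  [0, 0, 0],
  [0, 0, 0],
  [0, 0, 0],
  [0, 0, 0],
  [0, 0, 0],
], claw=[88, 88, 88, 40, 40, 40, 40, 40, 40, 40], twist=[0, 0, 0, 0, 0, 0, 0, 0, 0, 0], force=20)

```text
t: 14.38
ee_pos: [0.4181, 0.173, 0.0333]
tcp_rot: [-1.571, -0.034, -0.003]
ft_force: [-0.2, 0.0, -1.6]
grip_width: 0.0553
```

```bash
python3 -c "
from h import *
s,R=st(); print(R.T@(np.array([.5293,.1195,.13])-s['ee_pos'])*1000)"
```

```text
t 14.38 p [0.4181 0.173  0.0333] w 0.0553 F [-0.2  0.  -1.6]
[[ 1.     0.023 -0.02 ]
 [ 0.02   0.     1.   ]
 [ 0.023 -1.    -0.   ]]
[112.29627462 -94.13866576 -55.74136099]
```

play_rows([
  [0, 0, 0],
  [0, 0, 0],
  [-1, 3, 0],
  [0, 1, 0],
  [0, 0, 0],
  [0, 0, 0],
  [0, 0, 0],
  [0, 0, 0],
  [0, 0, 0],
], claw=[66, 66, 66, 66, 40, 40, 40, 40, 40], twist=[0, 0, 0, 0, 0, 0, 0, 0, 0], force=25)

```text
t: 15.13
ee_pos: [0.4171, 0.173, 0.0288]
tcp_rot: [-1.571, -0.034, -0.003]
ft_force: [0.1, -0.0, -0.3]
grip_width: 0.0553
```

play_rows([
  [0, -15, 0],
  [0, -30, 0],
  [0, -35, 0],
  [0, -25, 0],
  [12, 0, -5],
  [25, 0, -12],
  [30, 0, -15],
  [30, 0, -15],
  [15, 0, -8],
  [0, 0, 0],
  [0, 0, 0],
], claw=[40, 40, 40, 40, 40, 40, 40, 40, 40, 40, 40], twist=[0, 0, 0, 0, 0, 0, 0, 0, 0, 0, 0])

```text
t: 16.05
ee_pos: [0.5303, 0.1181, 0.1413]
tcp_rot: [-1.571, -0.033, 0.0]
ft_force: [-0.7, 0.6, -0.3]
grip_width: 0.0554
```

```bash
python3 look.py .5293 .1195 .085
```

```text
t 16.05 p [0.5303 0.1181 0.1413] w 0.0554 F [-0.7  0.6 -0.3]
[[ 1.     0.021 -0.021]
 [ 0.021 -0.     1.   ]
 [ 0.021 -1.    -0.001]]
top 0.015 [159 137  34  33] [655.2 270.4] [58.5 66. ] [164 176 170]
top 0.015 [406 207  19  19] [ 507.9 -258.8] [37.  39.4] [232 234 234]
top 0.06 [287 191  26  26] [533.3  -5.4] [53.1 53.4] [221 222 221]
wrist 0.015 [406   0  94  70] [657.5 265.9] [60.7 53.4] [255 255 255]
wrist 0.015 [318 344  61  25] [605.5 -42.8] [64.3 30.7] [255 255 255]
wrist 0.06 [248 334  66  35] [532.6   4.5] [55.8 35.1] [255 255 255]
tool delta [-2.1 56.3  1.5]
```

play_rows([
  [-2, 10, 1],
  [0, 20, 0],
  [0, 18, 0],
  [0, 8, 0],
  [0, 0, 0],
  [0, 0, 0],
], claw=[40, 40, 40, 40, 40, 40], twist=[0, 0, 0, 0, 0, 0])

```text
t: 16.65
ee_pos: [0.5232, 0.1233, 0.0851]
tcp_rot: [-1.571, -0.037, 0.006]
ft_force: [-0.9, -0.1, 0.2]
grip_width: 0.0552
```

```bash
python3 look.py .5293 .1175 .0742
```

```text
t 16.65 p [0.5232 0.1233 0.0851] w 0.0552 F [-0.9 -0.1  0.2]
[[ 0.999  0.019 -0.027]
 [ 0.027  0.     1.   ]
 [ 0.019 -1.    -0.   ]]
top 0.015 [159 137  34  33] [654.6 270.1] [58.9 65.8] [138 143 138]
top 0.015 [407 207  19  19] [ 509.  -259.9] [37.  39.4] [237 238 239]
top 0.06 [287 191  26  26] [533.3  -5.3] [53.1 53.4] [225 226 225]
wrist 0.015 [463   0  97  66] [654.2 255.3] [52.8 37.6] [ 77 115 255]
tool delta [ 5.7 11.  -6. ]
```

play_rows([
  [6, 0, -6],
  [0, 3, 0],
  [0, 3, 0],
  [0, 3, 0],
  [0, 0, 0],
], claw=[40, 40, 40, 40, 40], twist=[0, 0, 0, 0, 0])

```text
t: 17.17
ee_pos: [0.532, 0.1166, 0.0786]
tcp_rot: [-1.571, -0.042, 0.001]
ft_force: [-0.6, -0.5, -0.6]
grip_width: 0.0553
```

```bash
python3 look.py .5293 .1175 .0742
```

```text
t 17.17 p [0.532  0.1166 0.0786] w 0.0553 F [-0.6 -0.5 -0.6]
[[ 0.999  0.026 -0.027]
 [ 0.027  0.     1.   ]
 [ 0.026 -1.    -0.001]]
top 0.015 [159 137  34  33] [654.5 270. ] [59.1 66. ] [138 144 139]
top 0.015 [407 206  18  19] [ 508.5 -259.4] [37.  37.8] [237 238 239]
top 0.06 [287 191  26  26] [533.3  -5.4] [53.1 53.4] [226 226 225]
wrist 0.06 [228 212 109  91] [532.5 120.2] [59.3 52.6] [207 207 201]
tool delta [-2.8  4.3  1. ]
```

play_rows([
  [-3, 1, 1],
  [0, 3, 0],
  [0, 0, 0],
], claw=[40, 40, 40], twist=[0.005, 0, 0])

```text
t: 17.52
ee_pos: [0.5288, 0.1178, 0.0746]
tcp_rot: [-1.571, -0.038, -0.004]
ft_force: [-0.4, -0.1, -0.2]
grip_width: 0.055
```

```bash
python3 look.py .5293 .1175 .0742
```

```text
t 17.52 p [0.5288 0.1178 0.0746] w 0.055 F [-0.4 -0.1 -0.2]
[[ 0.999  0.027 -0.022]
 [ 0.022  0.     1.   ]
 [ 0.027 -1.    -0.   ]]
top 0.015 [159 137  34  33] [654.5 270.1] [59.2 65.8] [190 192 194]
top 0.015 [407 207  19  18] [ 509.  -259.9] [37.  36.2] [236 238 239]
top 0.06 [218 127  26  15] [685.3 141.9] [30.7 54. ] [46 42 40]
top 0.06 [287 191  26  26] [533.3  -5.4] [53.1 53.4] [225 225 225]
wrist 0.06 [228 215 110  88] [529.4 122.6] [58.4 49.6] [209 210 203]
tool delta [ 0.5  0.4 -0.3]
```

play_rows([
  [0, 0.5, 0],
  [0, 0, 0],
  [0, 0, 0],
  [0, 0, 0],
  [0, -8, 0],
  [0, -30, 0],
  [0, -35, 0],
  [0, 0, 0],
  [0, 0, 0],
], claw=[40, 66, 66, 66, 75, 80, 88, 88, 88], twist=[0, 0, 0, 0, 0, 0, 0, 0, 0])

```text
t: 18.37
ee_pos: [0.5268, 0.1177, 0.1519]
tcp_rot: [-1.571, -0.037, -0.003]
ft_force: [0.0, -0.4, -0.5]
grip_width: 0.0881
```

```bash
python3 look.py .5275 .206 .072
python3 - <<'E'
from h import *
g=cam('scene'); s=cam('wrist'); o=np.zeros((560,800,3),'uint8'); o[:420,:560]=s['image']; o[280:560,420:800]=cv2.resize(g['image'][140:280,180:370],(380,280),interpolation=3); cv2.imwrite('pics/p5.png',o)
X=cloud(s)
for y in(.118,-.0035):
  m=(X[...,2]>.052)&(X[...,2]<.068)&(abs(X[...,0]-.531)<.022)&(abs(X[...,1]-y)<.022); q=X[m]
  A=np.c_[q[:,:2]-[.531,y],np.ones(len(q))]; print(len(q),np.linalg.lstsq(A,q[:,2],rcond=None)[0])
E
```

```text
t 18.37 p [0.5268 0.1177 0.1519] w 0.0881 F [ 0.  -0.4 -0.5]
[[ 0.999  0.026 -0.022]
 [ 0.022  0.     1.   ]
 [ 0.026 -1.    -0.   ]]
top 0.015 [159 137  34  33] [655.3 270.5] [57.8 65.9] [164 176 170]
top 0.015 [407 207  18  18] [ 509.6 -260.4] [37.4 37.5] [231 233 233]
top 0.06 [287 191  26  26] [533.3  -5.4] [53.1 53.4] [221 222 221]
wrist 0.015 [402   0  89  72] [656.9 267.6] [60.9 56.8] [250 251 251]
wrist 0.06 [464 154  58  73] [689.3 144. ] [41.1 56.9] [81 76 72]
wrist 0.06 [246 183  73  70] [529.2 119.1] [56.  56.3] [151 151 147]
wrist 0.06 [252 334  63  35] [532.8  -6. ] [37.  55.4] [251 251 249]
tool delta [ 0.5 79.9 88.3]
3002 [-0.00017881 -0.00192474  0.0591673 ]
1714 [-0.00015806  0.00337371  0.0591009 ]
```

View pics/p5.png

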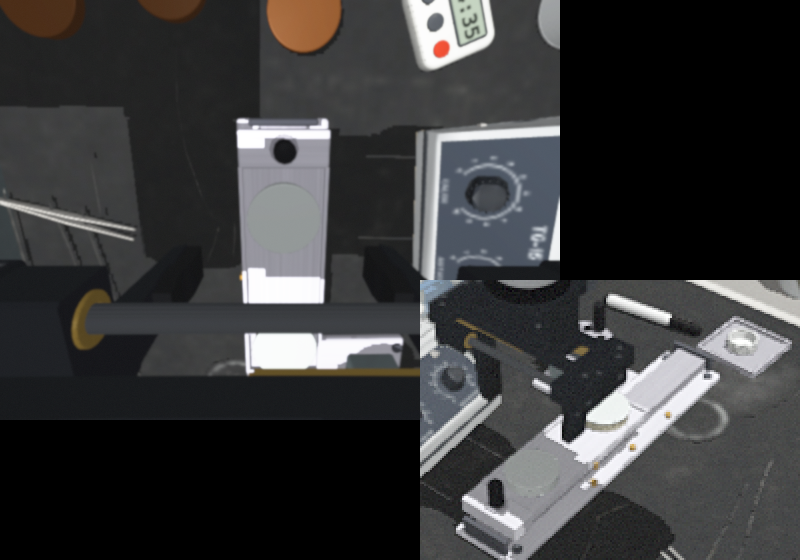

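play_rows([
  [1, 0, 20],
  [0, 0, 25],
  [0, 0, 8],
  [0, 20, 0],
  [0, 25, 0],
  [0, 18, 0],
  [0, 8, 0],
  [0, 0, 0],
  [0, 0, 0],
], claw=[60, 60, 60, 60, 60, 60, 60, 60, 60], twist=[0, 0, 0, 0, 0, 0, 0, 0, 0])

```text
t: 19.32
ee_pos: [0.5269, 0.1717, 0.0717]
tcp_rot: [-1.571, -0.029, 0.005]
ft_force: [-2.0, 1.1, 8.0]
grip_width: 0.0599
```

```bash
cat > knob.py <<'E'
from m import *
s,R=st()
for n in('top','wrist'):
    g=cam(n); X=cloud(g); I=g['image']
    m=(X[...,2]>.068)&(X[...,2]<.086)&(I.max(2)<110)&(abs(X[...,0]-.53)<.02)&(X[...,1]>.06)&(X[...,1]<.2)
    for k,q,c in comp(m):
        if q[4]>20: (cc,wh,a),P=rect(k,g,.079); print(n,np.round(cc,1),np.round(wh,1))
E
python3 knob.py
```

```text
t 19.32 p [0.5269 0.1717 0.0717] w 0.0599 F [-2.   1.1  8. ]
[[ 1.     0.015 -0.022]
 [ 0.022 -0.001  1.   ]
 [ 0.015 -1.    -0.001]]
wrist [528.1 175.8] [14.4 18.2]
```

play_rows([
  [1, -6, -1],
  [0, 0, 0],
  [0, 0, 0],
  [0, 0, 0],
  [0, 0, 0],
  [0, 0, 0],
  [0, 0, 0],
  [0, 0, 0],
  [0, 0, 0],
  [0, 0, 0],
], claw=[60, 60, 5, 5, 5, 5, 5, 5, 5, 5], twist=[0, 0, 0, 0, 0, 0, 0, 0, 0, 0], force=15)

```text
t: 20.25
ee_pos: [0.5284, 0.1697, 0.0798]
tcp_rot: [-1.572, -0.03, 0.004]
ft_force: [-0.3, 0.7, -0.2]
grip_width: 0.0155
```

```bash
python3 knob.py
```

```text
t 20.25 p [0.5284 0.1697 0.0798] w 0.0155 F [-0.3  0.7 -0.2]
[[ 1.     0.017 -0.022]
 [ 0.022 -0.001  1.   ]
 [ 0.017 -1.    -0.002]]
wrist [530.4 172.5] [41.4 26.9]
```

play_rows([
  [0, 0, -4],
  [0, 0, -6],
  [0, 0, -7],
  [0, 0, -7],
  [0, 0, -7],
  [0, 0, -7],
  [0, 0, -7],
  [0, 0, -6],
  [0, 0, -5],
  [0, 0, -3],
  [0, 0, 0],
  [0, 0, 0],
], claw=[5, 5, 5, 5, 5, 5, 5, 5, 5, 5, 5, 5], twist=[0, 0, 0, 0, 0, 0, 0, 0, 0, 0, 0, 0])

```text
t: 21.35
ee_pos: [0.5296, 0.108, 0.0798]
tcp_rot: [-1.565, -0.03, 0.002]
ft_force: [0.7, 3.4, 0.7]
grip_width: 0.0155
```

```bash
python3 knob.py
```

```text
t 21.35 p [0.5296 0.108  0.0798] w 0.0155 F [0.7 3.4 0.7]
[[ 1.     0.018 -0.02 ]
 [ 0.02   0.006  1.   ]
 [ 0.018 -1.     0.006]]
wrist [530.3 111. ] [41.8 26.5]
```

8.3 mm still to go to reach y ≈ 0.0997.

play_rows([
  [0, 0, -4],
  [0, 0, -3],
  [0, 0, -2],
  [0, 0, 0],
  [0, 0, 0],
], claw=[5, 5, 5, 5, 5], twist=[0, 0, 0, 0, 0])

```text
t: 21.87
ee_pos: [0.5298, 0.099, 0.0798]
tcp_rot: [-1.564, -0.031, 0.002]
ft_force: [0.2, 2.6, 0.8]
grip_width: 0.0155
```

```bash
python3 knob.py
```

```text
t 21.87 p [0.5298 0.099  0.0798] w 0.0155 F [0.2 2.6 0.8]
[[ 1.     0.018 -0.021]
 [ 0.021  0.007  1.   ]
 [ 0.018 -1.     0.006]]
wrist [530.6 101.7] [41.8 26.4]
```

play_rows([
  [0, 0, 0],
  [0, 0, 0],
  [0, 0, 0],
  [0, -15, 0],
  [0, -30, 0],
  [0, -35, 0],
  [0, 0, 0],
  [0, 0, 0],
], claw=[5, 40, 50, 60, 60, 60, 60, 60], twist=[0, 0, 0, 0, 0, 0, 0, 0])

```text
t: 22.63
ee_pos: [0.5276, 0.0971, 0.1615]
tcp_rot: [-1.568, -0.027, 0.006]
ft_force: [-0.1, 0.8, -0.2]
grip_width: 0.0593
```

```bash
python3 knob.py; python3 look.py
python3 - <<'E'
from m import *
g=cam('top'); X=cloud(g)
for nm,lo,hi,z in(('wheel',.056,.068,.061),('crank',.09,.11,.1)):
  for k,s,c in blobs(g,X,lo,hi,(.55,.72,-.2,.0),15):
    (cc,wh,a),P=rect(k,g,z); print(nm,s.tolist(),np.round(cc,1),np.round(wh,1),'cen',np.round(ray(g,[c],z)[0],4))
s=cam('scene'); X=cloud(s)
for k,q,c in blobs(s,X,.085,.11,(.58,.68,-.14,-.03),8): print('scene crank',q,c,np.round(X[k].mean(0),4), np.round(ray(s,[c],.09),4))
E
```

```text
t 22.63 p [0.5276 0.0971 0.1615] w 0.0593 F [-0.1  0.8 -0.2]
[[ 1.     0.013 -0.021]
 [ 0.021  0.003  1.   ]
 [ 0.013 -1.     0.003]]
wrist [529.9 103.6] [14.8 16.3]
t 22.73 p [0.5276 0.0972 0.1608] w 0.06 F [ 0.4 -0.4 -0.4]
[[ 1.     0.013 -0.021]
 [ 0.021  0.003  1.   ]
 [ 0.013 -1.     0.003]]
top 0.015 [159 137  33  33] [654.6 270.1] [58.9 65.8] [133 139 134]
top 0.015 [407 206  18  19] [ 508.5 -259.4] [37.  37.8] [231 232 233]
top 0.06 [218 126  26  17] [686. 142.] [33.4 54.5] [44 40 40]
top 0.06 [320 190  26  27] [533.7 -75.3] [53.  55.5] [219 220 218]
wrist 0.015 [319 334  34  35] [591.5 -73.4] [35.5 45.9] [254 253 253]
wrist 0.06 [251 240  67  61] [530.6  49.6] [56.1 56.5] [164 164 159]
wheel [316, 141, 38, 37, 999] [628.1 -80.8] [77.3 77.8] cen [ 0.6279 -0.0792  0.061 ]
wheel [322, 190, 22, 6, 96] [556.  -75.5] [44.5 10.7] cen [ 0.5549 -0.0755  0.061 ]
crank [347, 155, 7, 7, 38] [ 621.8 -109.7] [12.3 12.6] cen [ 0.622  -0.1101  0.1   ]
scene crank [266 151   6   7  35] [268.8        153.62857143] [ 0.6202 -0.106   0.096 ] [[ 0.6257 -0.113   0.09  ]]
```

play_rows([
  [6, 0, -15],
  [14, 0, -30],
  [16, 0, -35],
  [16, 0, -35],
  [16, 0, -35],
  [14, 0, -32],
  [8, 0, -18],
  [0, 0, -5],
  [0, 0, 0],
  [0, 0, 0],
], claw=[50, 50, 50, 50, 50, 50, 50, 50, 50, 50], twist=[0, 0, 0, 0, 0, 0, 0, 0, 0, 0])

```text
t: 23.77
ee_pos: [0.6226, -0.1133, 0.1507]
tcp_rot: [-1.563, -0.016, 0.022]
ft_force: [-1.3, 0.0, -0.0]
grip_width: 0.0502
```

```bash
python3 look.py .622 -.110 .092 | egrep -v '^top|^wrist'
python3 - <<'E'
from m import *
g=cam('wrist'); X=cloud(g); print('bias check')
for nm,lo,hi,z in(('wheel',.056,.068,.061),('crank',.088,.11,.1)):
  for k,s,c in blobs(g,X,lo,hi,(.55,.72,-.2,.0),60): (cc,wh,a),P=rect(k,g,z); print(nm,s.tolist(),np.round(cc,1),np.round(wh,1))
E
```

```text
t 23.77 p [ 0.6226 -0.1133  0.1507] w 0.0502 F [-1.3  0.  -0. ]
[[ 1.    -0.004 -0.025]
 [ 0.025  0.007  1.   ]
 [-0.004 -1.     0.008]]
tool delta [-0.3 58.7  2.9]
bias check
wheel [239, 123, 107, 108, 8641] [628.3 -78.4] [78.2 78.5]
wheel [184, 135, 21, 64, 830] [557.2 -72.4] [45.9 13.3]
crank [273, 221, 21, 25, 431] [ 622.3 -106.5] [12.8 16.3]
```

play_rows([
  [0, 15, 3],
  [0, 22, 0],
  [0, 15, 0],
  [0, 6, 0],
  [0, 0, 0],
  [0, 0, 0],
], claw=[50, 50, 50, 50, 50, 50], twist=[0, 0, 0, 0, 0, 0])

```text
t: 24.42
ee_pos: [0.6221, -0.1022, 0.0948]
tcp_rot: [-1.565, -0.027, 0.026]
ft_force: [-0.9, 0.9, 0.0]
grip_width: 0.0498
```

```bash
python3 look.py .622 -.110 .092 | egrep -v '^top|^wrist'
```

```text
t 24.42 p [ 0.6221 -0.1022  0.0948] w 0.0498 F [-0.9  0.9  0. ]
[[ 0.999  0.001 -0.034]
 [ 0.034  0.006  0.999]
 [ 0.001 -1.     0.006]]
tool delta [-0.4  2.8 -7.8]
```

play_rows([
  [0, 1, -8],
  [0, 0, 0],
  [0, 0, 0],
  [0, 0, 0],
  [0, 0, 0],
  [0, 0, 0],
  [0, 0, 0],
  [0, 0, 0],
  [0, 0, 0],
], claw=[50, 50, 5, 5, 5, 5, 5, 5, 5], twist=[0.012, 0, 0, 0, 0, 0, 0, 0, 0], force=12)

```text
t: 25.27
ee_pos: [0.6236, -0.1123, 0.0973]
tcp_rot: [-1.567, -0.021, 0.011]
ft_force: [0.4, -0.4, 0.0]
grip_width: 0.0136
```

```bash
cat > crank.py <<'E'
from h import *
import sys
C=np.array([.6281,-.0808]); s,R=st(); p=np.array(s['ee_pos']); d=p[:2]-C; phi=np.arctan2(d[1],d[0])
print('r',np.hypot(*d)*1e3,'phi',phi)
N=int(sys.argv[1]); st_=float(sys.argv[2]); gain=float(sys.argv[3]) if len(sys.argv)>3 else 1
out=[]; q=d.copy()
r0=.030
for i in range(N):
    ph=phi-st_*(i+1); n=r0*np.array([np.cos(ph),np.sin(ph)]); w=(n-q)*gain if i else (n-q)
    t=R.T@np.r_[w,(.092-p[2]) if i==0 else 0]*1000; out.append([round(float(v),1) for v in t]); q=n
print(out)
E
python3 crank.py 10 .2
```

```text
t 25.27 p [ 0.6236 -0.1123  0.0973] w 0.0136 F [ 0.4 -0.4  0. ]
[[ 1.     0.006 -0.02 ]
 [ 0.02   0.004  1.   ]
 [ 0.006 -1.     0.004]]
r 31.79298005246259 phi -1.7128234904113353
[[-5.5, 5.3, 3.3], [-5.4, -0.0, 2.7], [-4.7, -0.0, 3.7], [-3.9, -0.0, 4.5], [-2.9, -0.0, 5.2], [-1.8, 0.0, 5.7], [-0.7, 0.0, 6.0], [0.5, 0.0, 6.0], [1.7, 0.0, 5.7], [2.8, 0.0, 5.3]]
```

play_rows([
  [-6, 0, 1.5],
  [-5.4, 0, 2.7],
  [-4.7, 0, 3.7],
  [-3.9, 0, 4.5],
  [-2.9, 0, 5.2],
  [-1.8, 0, 5.7],
  [-0.7, 0, 6],
  [0.5, 0, 6],
  [1.7, 0, 5.7],
  [2.8, 0, 5.3],
], claw=[5, 5, 5, 5, 5, 5, 5, 5, 5, 5], twist=[0, 0, 0, 0, 0, 0, 0, 0, 0, 0])

```text
t: 26.1
ee_pos: [0.6037, -0.0649, 0.0974]
tcp_rot: [-1.573, -0.033, -0.004]
ft_force: [5.7, -6.2, -4.4]
grip_width: 0.0135
```

```bash
sed -i 's/C=np.array(.*); s,R/C=np.array([.629,-.0825]); s,R/' crank.py; python3 crank.py 14 .25
```

```text
t 26.1 p [ 0.6037 -0.0649  0.0974] w 0.0135 F [ 5.7 -6.2 -4.4]
[[ 1.     0.024 -0.019]
 [ 0.019 -0.003  1.   ]
 [ 0.024 -1.    -0.003]]
r 30.81866912952209 phi 2.533761313004428
[[5.6, 5.5, 5.0], [6.3, 0.1, 4.0], [7.1, 0.2, 2.3], [7.5, 0.2, 0.5], [7.4, 0.2, -1.3], [6.8, 0.2, -3.1], [5.8, 0.2, -4.7], [4.5, 0.1, -6.0], [2.8, 0.1, -6.9], [1.0, 0.0, -7.4], [-0.8, 0.0, -7.4], [-2.6, -0.0, -7.0], [-4.3, -0.1, -6.1], [-5.7, -0.1, -4.9]]
```

play_rows([
  [5.6, 0, 5],
  [6.3, 0, 4],
  [7.1, 0, 2.3],
  [7.5, 0, 0.5],
  [7.4, 0, -1.3],
  [6.8, 0, -3.1],
  [5.8, 0, -4.7],
  [4.5, 0, -6],
  [2.8, 0, -6.9],
  [1, 0, -7.4],
  [-0.8, 0, -7.4],
  [-2.6, 0, -7],
  [-4.3, 0, -6.1],
  [-5.7, 0, -4.9],
], claw=[5, 5, 5, 5, 5, 5, 5, 5, 5, 5, 5, 5, 5, 5], twist=[0, 0, 0, 0, 0, 0, 0, 0, 0, 0, 0, 0, 0, 0])

```text
t: 27.27
ee_pos: [0.6452, -0.1079, 0.0972]
tcp_rot: [-1.569, -0.026, 0.007]
ft_force: [-2.6, 7.3, 1.8]
grip_width: 0.0136
```

```bash
python3 crank.py 20 .25
```

```text
t 27.27 p [ 0.6452 -0.1079  0.0972] w 0.0136 F [-2.6  7.3  1.8]
[[ 1.     0.011 -0.021]
 [ 0.021  0.002  1.   ]
 [ 0.012 -1.     0.002]]
r 30.13344756300591 phi -1.0041318999379831
[[-7.0, 5.1, -2.9], [-7.4, -0.1, -1.3], [-7.5, -0.1, 0.6], [-7.1, -0.1, 2.4], [-6.3, -0.1, 4.1], [-5.1, -0.0, 5.5], [-3.5, -0.0, 6.6], [-1.8, -0.0, 7.3], [0.1, 0.0, 7.5], [1.9, 0.0, 7.2], [3.6, 0.1, 6.5], [5.1, 0.1, 5.4], [6.3, 0.1, 4.0], [7.1, 0.1, 2.3], [7.5, 0.1, 0.5], [7.3, 0.1, -1.4], [6.8, 0.1, -3.2], [5.8, 0.1, -4.7], [4.4, 0.0, -6.0], [2.8, 0.0, -6.9]]
```

play_rows([
  [-7, 0, -2.9],
  [-7.4, 0, -1.3],
  [-7.5, 0, 0.6],
  [-7.1, 0, 2.4],
  [-6.3, 0, 4.1],
  [-5.1, 0, 5.5],
  [-3.5, 0, 6.6],
  [-1.8, 0, 7.3],
  [0, 0, 7.5],
  [1.9, 0, 7.2],
  [3.6, 0, 6.5],
  [5.1, 0, 5.4],
  [6.3, 0, 4],
  [7.1, 0, 2.3],
  [7.5, 0, 0.5],
  [7.3, 0, -1.4],
  [6.8, 0, -3.2],
  [5.8, 0, -4.7],
  [4.4, 0, -6],
  [2.8, 0, -6.9],
], claw=[5, 5, 5, 5, 5, 5, 5, 5, 5, 5, 5, 5, 5, 5, 5, 5, 5, 5, 5, 5], twist=[0, 0, 0, 0, 0, 0, 0, 0, 0, 0, 0, 0, 0, 0, 0, 0, 0, 0, 0, 0])

```text
t: 28.93
ee_pos: [0.6581, -0.0757, 0.0972]
tcp_rot: [-1.574, -0.021, 0.009]
ft_force: [-12.2, -0.9, 4.8]
grip_width: 0.0136
```

```bash
python3 crank.py 16 .25
```

```text
t 28.93 p [ 0.6581 -0.0757  0.0972] w 0.0136 F [-12.2  -0.9   4.8]
[[ 1.     0.008 -0.019]
 [ 0.019 -0.003  1.   ]
 [ 0.007 -1.    -0.003]]
r 29.850272346579015 phi 0.2305150213221647
[[0.8, 5.3, -7.4], [-1.2, 0.0, -7.4], [-3.0, 0.0, -6.9], [-4.6, -0.0, -5.9], [-5.9, -0.0, -4.6], [-6.9, -0.0, -3.0], [-7.4, -0.1, -1.2], [-7.4, -0.1, 0.7], [-7.0, -0.1, 2.5], [-6.2, -0.1, 4.2], [-5.0, -0.1, 5.6], [-3.4, -0.0, 6.6], [-1.7, -0.0, 7.3], [0.2, -0.0, 7.5], [2.0, -0.0, 7.2], [3.7, 0.0, 6.5]]
```

play_rows([
  [0.8, 0, -7.4],
  [-1.2, 0, -7.4],
  [-3, 0, -6.9],
  [-4.6, 0, -5.9],
  [-5.9, 0, -4.6],
  [-6.9, 0, -3],
  [-7.4, 0, -1.2],
  [-7.4, 0, 0.7],
  [-7, 0, 2.5],
  [-6.2, 0, 4.2],
  [-5, 0, 5.6],
  [-3.4, 0, 6.6],
  [-1.7, 0, 7.3],
  [0.2, 0, 7.5],
  [2, 0, 7.2],
  [3.7, 0, 6.5],
], claw=[5, 5, 5, 5, 5, 5, 5, 5, 5, 5, 5, 5, 5, 5, 5, 5], twist=[0, 0, 0, 0, 0, 0, 0, 0, 0, 0, 0, 0, 0, 0, 0, 0])

```text
t: 30.27
ee_pos: [0.6042, -0.0643, 0.0974]
tcp_rot: [-1.577, -0.026, 0.002]
ft_force: [4.6, -8.7, -6.0]
grip_width: 0.0132
```

```bash
python3 crank.py 8 .2
```

```text
t 30.27 p [ 0.6042 -0.0643  0.0974] w 0.0132 F [ 4.6 -8.7 -6. ]
[[ 1.     0.015 -0.018]
 [ 0.018 -0.006  1.   ]
 [ 0.015 -1.    -0.006]]
r 30.779723938807003 phi 2.5103449589079436
[[4.6, 5.5, 3.9], [4.9, 0.1, 3.5], [5.5, 0.1, 2.5], [5.8, 0.1, 1.3], [6.0, 0.1, 0.1], [5.9, 0.1, -1.1], [5.6, 0.1, -2.2], [5.0, 0.1, -3.3]]
```

play_rows([
  [4.8, 0, 4],
  [4.9, 0, 3.5],
  [5.5, 0, 2.5],
  [5.8, 0, 1.3],
  [6, 0, 0.1],
], claw=[5, 5, 5, 5, 5], twist=[0, 0, 0, 0, 0])

```text
t: 30.68
ee_pos: [0.628, -0.0522, 0.0973]
tcp_rot: [-1.586, -0.018, 0.016]
ft_force: [-8.2, -4.9, 2.5]
grip_width: 0.0132
```

```bash
python3 crank.py 5 .2
```

```text
t 30.68 p [ 0.628  -0.0522  0.0973] w 0.0132 F [-8.2 -4.9  2.5]
[[ 1.     0.001 -0.021]
 [ 0.021 -0.015  1.   ]
 [ 0.001 -1.    -0.015]]
r 30.310054476223087 phi 1.6030055788876243
[[6.0, 5.3, -0.8], [5.7, 0.0, -1.7], [5.3, 0.0, -2.8], [4.6, 0.1, -3.8], [3.8, 0.1, -4.6]]
```

play_rows([
  [6, 0, -0.8],
  [5.7, 0, -1.7],
  [5.3, 0, -2.8],
], claw=[5, 5, 5], twist=[0, 0, 0])

```text
t: 30.93
ee_pos: [0.6405, -0.0547, 0.0972]
tcp_rot: [-1.585, -0.006, 0.031]
ft_force: [-8.5, 2.8, 3.7]
grip_width: 0.0137
```

```bash
python3 crank.py 5 .2
python3 - <<'E'
from m import *
g=cam('top'); cv2.imwrite('pics/t7.png',cv2.resize(g['image'][130:240,260:400],(700,550),interpolation=3))
E
```

```text
t 30.93 p [ 0.6405 -0.0547  0.0972] w 0.0137 F [-8.5  2.8  3.7]
[[ 1.    -0.016 -0.024]
 [ 0.023 -0.015  1.   ]
 [-0.016 -1.    -0.015]]
r 30.134338784544134 phi 1.1777560402222145
[[5.2, 5.2, -3.0], [4.5, -0.0, -3.9], [3.6, 0.0, -4.8], [2.6, 0.0, -5.4], [1.5, 0.1, -5.8]]
```

View pics/t7.png

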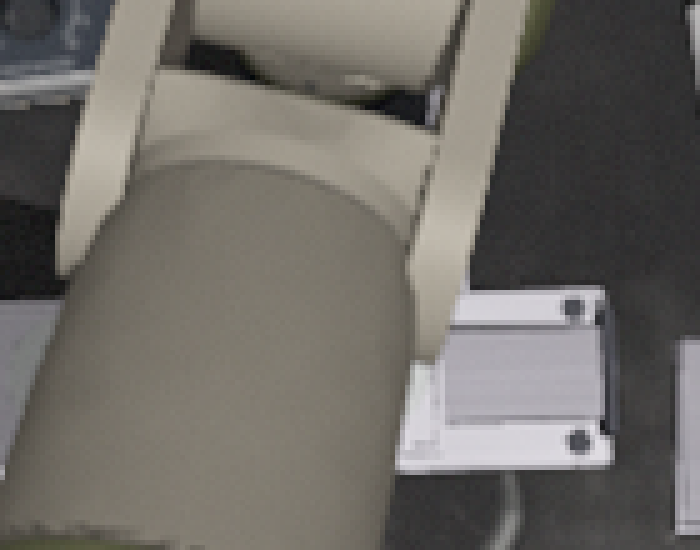

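play_rows([
  [5.5, 0, -3],
  [5.5, 0, -4.5],
  [4.5, 0, -5.5],
  [0, 0, 0],
], claw=[5, 5, 5, 5], twist=[0, 0, 0, 0], force=25)

```text
t: 31.32
ee_pos: [0.6504, -0.061, 0.0971]
tcp_rot: [-1.578, 0.009, 0.051]
ft_force: [-7.8, 1.2, 3.1]
grip_width: 0.0129
```

```bash
python3 crank.py 5 .2
```

```text
t 31.32 p [ 0.6504 -0.061   0.0971] w 0.0129 F [-7.8  1.2  3.1]
[[ 0.999 -0.038 -0.027]
 [ 0.027 -0.008  1.   ]
 [-0.038 -0.999 -0.007]]
r 30.390555339105603 phi 0.7875075174357907
[[3.6, 5.0, -5.0], [2.7, -0.1, -5.4], [1.5, -0.0, -5.8], [0.4, 0.0, -6.0], [-0.8, 0.1, -5.9]]
```

play_rows([
  [5.5, 0, -7],
  [5, 0, -8],
  [3.5, 0, -9],
  [0, 0, 0],
], claw=[5, 5, 5, 5], twist=[0, 0, 0, 0])

```text
t: 31.65
ee_pos: [0.6568, -0.0723, 0.0967]
tcp_rot: [-1.559, 0.025, 0.079]
ft_force: [-4.7, 5.8, 2.5]
grip_width: 0.0136
```

```bash
python3 crank.py 5 .2
```

```text
t 31.65 p [ 0.6568 -0.0723  0.0967] w 0.0136 F [-4.7  5.8  2.5]
[[ 0.997 -0.066 -0.033]
 [ 0.034  0.01   0.999]
 [-0.066 -0.998  0.012]]
r 29.631213975607825 phi 0.34990843615723205
[[1.9, 4.5, -5.8], [0.1, -0.1, -6.0], [-1.1, 0.0, -5.9], [-2.2, 0.1, -5.6], [-3.3, 0.2, -5.0]]
```

play_rows([
  [0, 0, 0],
  [0, 0, 0],
  [0, 0, 0],
  [0, 0, 0],
  [0, -20, 0],
  [0, -35, 0],
  [-10, -35, -30],
  [-20, -10, -40],
  [-20, 0, -40],
  [-20, 0, -40],
  [-20, 0, -40],
  [0, 0, 0],
  [0, 0, 0],
], claw=[5, 30, 50, 60, 60, 60, 60, 60, 60, 60, 60, 60, 60], twist=[0, 0, 0, 0, 0, 0, 0, 0, 0, 0, 0, 0, 0])

```text
t: 32.73
ee_pos: [0.5795, -0.2511, 0.2034]
tcp_rot: [-1.554, 0.033, 0.108]
ft_force: [0.6, 0.4, 0.6]
grip_width: 0.0596
```

```bash
python3 look.py
python3 - <<'E'
from m import *
g=cam('top'); X=cloud(g)
for k,q,c in blobs(g,X,.09,.11,(.55,.72,-.2,.0),15):
    (cc,wh,a),P=rect(k,g,.1); print('crank',np.round(cc,1))
s=cam('scene')
o=np.zeros((540,800,3),'uint8'); o[:,:500]=cv2.resize(g['image'][140:248,300:400],(500,540),interpolation=3); o[:360,500:]=cv2.resize(s['image'][140:260,225:325],(300,360),interpolation=3); cv2.imwrite('pics/t8.png',o)
E
```

```text
t 32.73 p [ 0.5795 -0.2511  0.2034] w 0.0596 F [0.6 0.4 0.6]
[[ 0.995 -0.09  -0.047]
 [ 0.048  0.013  0.999]
 [-0.09  -0.996  0.018]]
top 0.015 [159 137  34  33] [654.5 270.1] [59.2 65.8] [122 128 123]
top 0.06 [320 190  26  27] [533.7 -75.3] [53.  55.5] [126 128 126]
top 0.06 [272 194  26  28] [525.   26.6] [53.1 57.6] [128 129 127]
wrist 0.015 [218 179  36  37] [ 510.1 -258.9] [40.7 39.9] [255 255 255]
crank [598.3 -73.4]
```

View pics/t8.png

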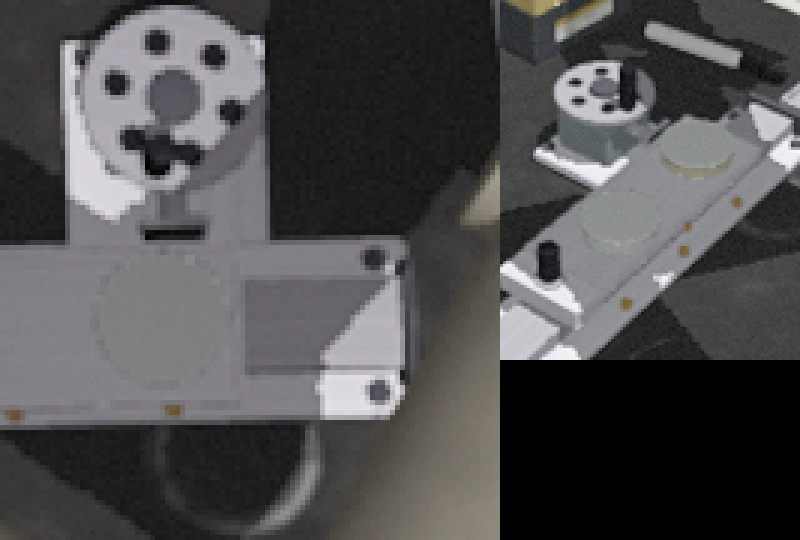

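```bash
cat > go.py <<'E'
from h import *
import sys
s,R=st(); T=np.array([float(v) for v in sys.argv[1:4]]); print('tool delta',np.round(R.T@(T-s['ee_pos'])*1000,1))
E
python3 go.py .5298 .099 .16
python3 - <<'E'
from m import *
g=cam('top'); X=cloud(g)
for x,y in((.525,.0266),(.5337,-.0753)):
  m=(X[...,2]>.05)&(X[...,2]<.075)&(np.hypot(X[...,0]-x,X[...,1]-y)<.022); q=X[m]
  A=np.c_[q[:,:2]-[x,y],np.ones(len(q))]; print(len(q),np.linalg.lstsq(A,q[:,2],rcond=None)[0])
  m=(X[...,2]>.053)&(X[...,2]<.075)&(np.hypot(X[...,0]-x,X[...,1]-y)<.035); print(X[m].mean(0))
E
```

```text
t 32.93 p [ 0.5805 -0.249   0.2029] w 0.06 F [-0.4  1.1 -0.2]
[[ 0.995 -0.091 -0.051]
 [ 0.052  0.013  0.999]
 [-0.09  -0.996  0.018]]
tool delta [-28.5  51.9 349.3]
332 [-0.02061005 -0.00489154  0.05989767]
[0.52649968 0.02665343 0.05993643]
334 [-0.00406575 -0.00564495  0.05970779]
[ 0.53419913 -0.07517638  0.05973959]
```

play_rows([
  [0, 0, 20],
  [-2, 0, 35],
  [-3, 0, 38],
  [-3, 0, 38],
  [-3, 0, 38],
  [-3, 0, 38],
  [-3, 0, 38],
  [-3, 0, 38],
  [-3, 0, 38],
  [-3, 0, 30],
  [0, 0, 10],
  [0, 0, 0],
  [0, 0, 0],
], claw=[60, 60, 60, 60, 60, 60, 60, 60, 60, 60, 60, 60, 60], twist=[0.015, 0.015, 0, 0, 0, 0, 0, 0, 0, 0, 0, 0, 0])

```text
t: 34.07
ee_pos: [0.5415, 0.1411, 0.209]
tcp_rot: [-1.555, 0.042, 0.104]
ft_force: [-0.3, -0.3, 0.5]
grip_width: 0.06
```

```bash
python3 look.py .5298 .099 .080
python3 - <<'E'
from m import *
from car import edges
g=cam('wrist'); X=cloud(g)
for k,q,c in blobs(g,X,.0525,.07,(.48,.58,-.13,.08),200): (cc,wh,a),P=rect(k,g,.06); print('dish',q,np.round(cc,1),np.round(wh,1))
edges('wrist',-.03,.085)
q=X[(abs(X[...,2]-.0595)<.008)&(np.hypot(X[...,0]-.526,X[...,1]-.028)<.022)]; A=np.c_[q[:,:2]-[.526,.028],np.ones(len(q))]; print(len(q),np.linalg.lstsq(A,q[:,2],rcond=None)[0])
cv2.imwrite('pics/w9.png',g['image'])
E
```

```text
t 34.07 p [0.5415 0.1411 0.209 ] w 0.06 F [-0.3 -0.3  0.5]
[[ 0.995 -0.093 -0.039]
 [ 0.04   0.013  0.999]
 [-0.093 -0.996  0.017]]
top 0.015 [407 207  18  19] [ 508.5 -259.4] [37.  37.8] [225 227 227]
top 0.06 [320 190  26  27] [533.7 -75.3] [53.  55.5] [214 215 213]
top 0.06 [272 194  26  27] [526.1  26.5] [53.1 55.5] [216 217 215]
wrist 0.015 [389  19  77  89] [655.8 272.1] [59.5 65.6] [129 130 124]
wrist 0.06 [434 181  47  59] [687.7 143.4] [36.6 55.4] [67 62 59]
tool delta [ -1.4 129.  -43.7]
dish [ 252  278   52   25 1032] [525.1  44.5] [55.  28.4]
dish [260 357  42  12 350] [531.9 -47.5] [47.2 15.1]
wrist slope -0.019 x@y=.0575 0.496 17 20
wrist slope -0.0191 x@y=.0575 0.5653 19 20
mid 0.5306800237819234
551 [0.00089736 0.01468192 0.05900205]
```

View pics/w9.png

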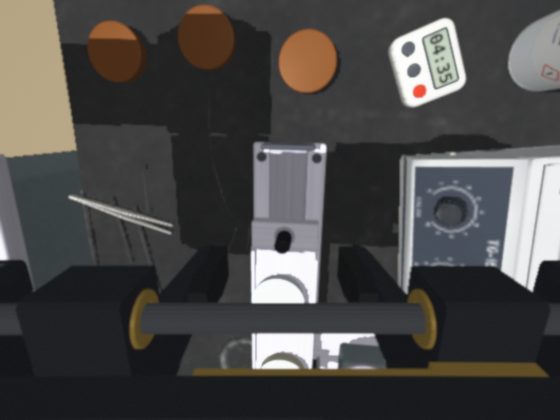

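play_rows([
  [0, 0, -20],
  [-1, 10, -20],
  [0, 30, -3],
  [0, 35, 0],
  [0, 30, 0],
  [0, 12, 0],
  [0, 5, 0],
  [0, 0, 0],
  [0, 0, 0],
  [0, 0, 0],
], claw=[60, 60, 60, 60, 60, 60, 60, 60, 60, 60], twist=[0, 0, 0.01, 0, 0, 0, 0, 0, 0, 0])

```text
t: 35.1
ee_pos: [0.5352, 0.0841, 0.0845]
tcp_rot: [-1.556, 0.06, 0.074]
ft_force: [0.0, 0.2, 0.4]
grip_width: 0.0601
```

```bash
python3 go.py .5298 .0992 .080
```

```text
t 35.1 p [0.5352 0.0841 0.0845] w 0.0601 F [0.  0.2 0.4]
[[ 0.996 -0.086 -0.008]
 [ 0.01   0.013  1.   ]
 [-0.085 -0.996  0.014]]
tool delta [-4.8  5.2 15.1]
```

Align with the knob, then grip hard so that the upright knob straightens the tool.

play_rows([
  [-5, 3, 15],
  [0, 0, 0],
  [0, 0, 0],
  [0, 0, 0],
  [0, 0, 0],
  [0, 0, 0],
  [0, 0, 0],
  [0, 0, 0],
  [0, 0, 0],
  [0, 0, 0],
  [0, 0, 0],
  [0, 0, 0],
], claw=[60, 60, 60, 5, 5, 5, 5, 5, 5, 5, 5, 5], twist=[-0.01, 0, 0, 0, 0, 0, 0, 0, 0, 0, 0, 0], force=60)

```text
t: 36.1
ee_pos: [0.5314, 0.0969, 0.0873]
tcp_rot: [-1.557, 0.049, 0.077]
ft_force: [0.9, 0.6, -1.5]
grip_width: 0.0143
```

```bash
python3 go.py .5298 .0992 .080
```

```text
t 36.1 p [0.5314 0.0969 0.0873] w 0.0143 F [ 0.9  0.6 -1.5]
[[ 0.997 -0.081 -0.017]
 [ 0.018  0.012  1.   ]
 [-0.08  -0.997  0.014]]
tool delta [-0.9  7.5  2.3]
```

play_rows([
  [-4, 0, 0],
  [-6, 0, 0],
  [-6, 0, 0],
  [-6, 0, 0],
], claw=[5, 5, 5, 5], twist=[0, 0, 0, 0])

```text
t: 36.43
ee_pos: [0.53, 0.0966, 0.0876]
tcp_rot: [-1.555, 0.01, 0.03]
ft_force: [29.0, 5.3, -21.6]
grip_width: 0.0144
```

```bash
python3 go.py .5298 .0992 .080
```

```text
t 36.43 p [0.53   0.0966 0.0876] w 0.0144 F [ 29.    5.3 -21.6]
[[ 1.    -0.025 -0.013]
 [ 0.013  0.016  1.   ]
 [-0.025 -1.     0.016]]
tool delta [-0.   7.7  2.5]
```

play_rows([
  [-5, 0, 0],
  [-2, 0, 0],
  [0, 0, 0],
  [0, 0, 0],
], claw=[5, 5, 5, 5], twist=[0, 0, 0, 0])

```text
t: 36.77
ee_pos: [0.5302, 0.0968, 0.0871]
tcp_rot: [-1.553, -0.002, 0.015]
ft_force: [0.3, 0.3, 3.5]
grip_width: 0.0143
```

```bash
python3 go.py .5298 .0992 .080
```

```text
t 36.77 p [0.5302 0.0968 0.0871] w 0.0143 F [0.3 0.3 3.5]
[[ 1.    -0.008 -0.011]
 [ 0.011  0.018  1.   ]
 [-0.008 -1.     0.018]]
tool delta [-0.3  7.1  2.3]
```

play_rows([
  [0, 0, 0],
  [0, 0, 0],
  [0, -15, 0],
  [0, -30, 0],
  [0, -15, 0],
  [-2, 0, -20],
  [-2, 0, -30],
  [0, 0, -18],
  [0, 0, 0],
  [0, 0, 0],
  [0, 0, 0],
], claw=[40, 60, 88, 88, 88, 88, 88, 88, 88, 88, 88], twist=[0, 0, 0, 0, 0, -0.01, 0, 0, 0, 0, 0], force=20)

```text
t: 37.68
ee_pos: [0.5266, 0.0259, 0.1484]
tcp_rot: [-1.554, -0.01, 0.026]
ft_force: [-0.3, 0.1, 0.1]
grip_width: 0.0854
```

```bash
python3 look.py .526 .0265 .085
```

```text
t 37.68 p [0.5266 0.0259 0.1484] w 0.0854 F [-0.3  0.1  0.1]
[[ 1.    -0.01  -0.023]
 [ 0.023  0.017  1.   ]
 [-0.01  -1.     0.017]]
top 0.015 [159 137  34  33] [654.5 270.1] [59.2 65.8] [135 141 136]
top 0.015 [406 206  19  19] [ 509.5 -259.4] [38.5 36.2] [234 235 236]
top 0.06 [322 190  24  27] [531.9 -81.6] [42.4 56. ] [224 225 223]
wrist 0.015 [330 267  36  36] [591.  -50.4] [34.9 38.4] [254 253 253]
wrist 0.06 [247 184  74  71] [526.2  29.1] [55.8 55.9] [163 163 158]
tool delta [ 0.  63.4 -0.4]
```

play_rows([
  [0, 15, 0],
  [0, 25, 0],
  [0, 18, 0],
  [0, 6, 0],
  [0, 2, 0],
  [0, 0, 0],
  [0, 0, 0],
], claw=[88, 88, 88, 88, 88, 88, 88], twist=[0, 0, 0, 0, 0, 0, 0])

```text
t: 38.37
ee_pos: [0.5268, 0.0323, 0.0816]
tcp_rot: [-1.554, -0.019, 0.029]
ft_force: [0.1, -0.6, -1.0]
grip_width: 0.0883
```

```bash
python3 go.py .526 .0265 .0745
```

```text
t 38.37 p [0.5268 0.0323 0.0816] w 0.0883 F [ 0.1 -0.6 -1. ]
[[ 1.    -0.007 -0.03 ]
 [ 0.03   0.016  0.999]
 [-0.007 -1.     0.017]]
tool delta [-1.   7.  -5.9]
```

play_rows([
  [-1, 4, -6],
  [0, 3, 0],
  [0, 0, 0],
  [0, 0, 0],
  [0, 0, 0],
  [0, 0, 0],
  [0, 0, 0],
  [0, 0, 0],
  [0, 0, 0],
  [0, 0, 0],
], claw=[88, 88, 88, 40, 40, 40, 40, 40, 40, 40], twist=[0.009, 0, 0, 0, 0, 0, 0, 0, 0, 0], force=15)

```text
t: 39.2
ee_pos: [0.5273, 0.0255, 0.0769]
tcp_rot: [-1.555, -0.015, 0.017]
ft_force: [0.1, -0.3, 0.1]
grip_width: 0.0559
```

```bash
python3 go.py .5313 .030 .080
```

```text
t 39.2 p [0.5273 0.0255 0.0769] w 0.0559 F [ 0.1 -0.3  0.1]
[[ 1.    -0.001 -0.02 ]
 [ 0.02   0.015  1.   ]
 [-0.001 -1.     0.015]]
tool delta [ 4.1 -3.   4.5]
```

play_rows([
  [0, -4, 0],
  [4, 0, 5],
  [0, 0, 0],
  [0, 2, 0],
  [0, 0, 0],
], claw=[40, 40, 40, 40, 40], twist=[0, 0, 0, 0, 0])

```text
t: 39.62
ee_pos: [0.5318, 0.0313, 0.0794]
tcp_rot: [-1.555, -0.016, 0.017]
ft_force: [-0.7, 0.1, -0.7]
grip_width: 0.0554
```

```bash
python3 go.py .5313 .030 .0765
```

```text
t 39.62 p [0.5318 0.0313 0.0794] w 0.0554 F [-0.7  0.1 -0.7]
[[ 1.    -0.001 -0.021]
 [ 0.021  0.015  1.   ]
 [-0.001 -1.     0.015]]
tool delta [-0.5  2.9 -1.3]
```

play_rows([
  [-0.5, 2.5, 0],
  [0, 0.5, 0],
  [0, 0, 0],
  [0, 0, 0],
  [0, 0, 0],
  [0, -8, 0],
  [0, -30, 0],
  [0, -35, 0],
  [0, 0, 0],
  [0, 0, 0],
], claw=[40, 40, 66, 66, 66, 75, 80, 88, 88, 88], twist=[0, 0, 0, 0, 0, 0, 0, 0, 0, 0])

```text
t: 40.45
ee_pos: [0.5306, 0.0301, 0.1527]
tcp_rot: [-1.555, -0.013, 0.019]
ft_force: [-0.4, -0.2, -1.3]
grip_width: 0.0877
```

```bash
python3 look.py .5975 -.0745 .15
```

```text
t 40.45 p [0.5306 0.0301 0.1527] w 0.0877 F [-0.4 -0.2 -1.3]
[[ 1.    -0.004 -0.02 ]
 [ 0.02   0.016  1.   ]
 [-0.004 -1.     0.016]]
top 0.015 [159 137  34  33] [654.5 270.1] [59.2 65.8] [134 141 137]
top 0.015 [407 207  18  18] [ 509.6 -260.4] [37.4 37.5] [233 235 236]
top 0.06 [321 190  25  27] [532.9 -79. ] [47.9 55.9] [223 223 222]
wrist 0.015 [323 268  44  35] [594.2 -50.4] [42.7 38.1] [254 253 253]
wrist 0.06 [488  18  71  94] [688.7 143.5] [41.7 57. ] [94 87 83]
wrist 0.06 [247 180  73  70] [530.9  35.1] [55.9 55.8] [162 163 157]
wrist 0.06 [369 334  56  35] [634.1 -88.5] [51.4 36.1] [118 107 104]
tool delta [  64.8    0.8 -105.9]
```

play_rows([
  [15, 0, -25],
  [22, 0, -35],
  [22, 0, -35],
  [6, 0, -10],
  [0, 0, 0],
  [0, 0, 0],
  [0, 0, 0],
], claw=[40, 40, 40, 40, 40, 40, 40], twist=[0, 0, 0, 0, 0, 0, 0])

```text
t: 41.13
ee_pos: [0.5964, -0.0748, 0.1431]
tcp_rot: [-1.55, -0.005, 0.031]
ft_force: [0.2, 0.0, 0.6]
grip_width: 0.0434
```

```bash
python3 go.py .598 -.0745 .096
python3 - <<'E'
from m import *
g=cam('wrist'); X=cloud(g)
for nm,lo,hi,z in(('wheel',.056,.068,.061),('crank',.088,.11,.1)):
  for k,s,c in blobs(g,X,lo,hi,(.55,.72,-.2,.0),60): (cc,wh,a),P=rect(k,g,z); print(nm,s.tolist(),np.round(cc,1),np.round(wh,1))
cv2.imwrite('pics/w10.png',g['image'])
E
```

```text
t 41.13 p [ 0.5964 -0.0748  0.1431] w 0.0434 F [0.2 0.  0.6]
[[ 1.    -0.017 -0.023]
 [ 0.023  0.02   1.   ]
 [-0.016 -1.     0.021]]
tool delta [ 2.4 47.1 -0.7]
wheel [274, 180, 106, 102, 6625] [626.9 -76.7] [78.3 75.4]
wheel [222, 192, 19, 55, 695] [556.8 -70.3] [12.8 41.9]
crank [278, 227, 22, 26, 461] [599.  -69.3] [12.9 16.3]
```

View pics/w10.png

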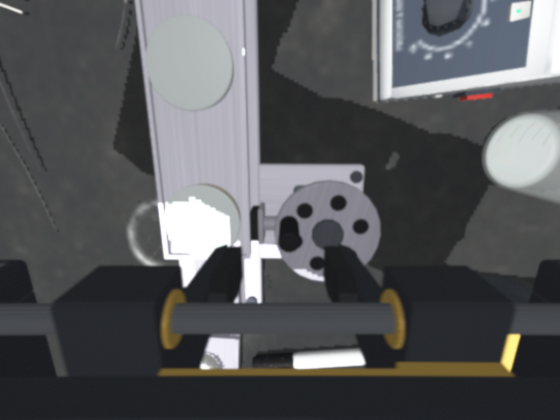

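play_rows([
  [3, 12, 1],
  [0, 18, 0],
  [0, 12, 0],
  [0, 4, 0],
  [0, 0, 0],
  [0, 0, 0],
], claw=[40, 40, 40, 40, 40, 40], twist=[0, 0, 0, 0, 0, 0])

```text
t: 41.68
ee_pos: [0.5964, -0.0655, 0.0939]
tcp_rot: [-1.549, -0.009, 0.038]
ft_force: [-0.4, -0.4, -0.1]
grip_width: 0.0402
```

```bash
python3 go.py .599 -.0728 .096
```

```text
t 41.68 p [ 0.5964 -0.0655  0.0939] w 0.0402 F [-0.4 -0.4 -0.1]
[[ 0.999 -0.018 -0.03 ]
 [ 0.03   0.021  0.999]
 [-0.018 -1.     0.022]]
tool delta [ 2.4 -2.3 -7.3]
```

play_rows([
  [2.5, 0, -7],
  [0, 0, 0],
  [0, 0, 0],
  [0, 0, 0],
  [0, 0, 0],
  [0, 0, 0],
  [0, 0, 0],
  [0, 0, 0],
  [0, 0, 0],
], claw=[40, 40, 5, 5, 5, 5, 5, 5, 5], twist=[0.01, 0, 0, 0, 0, 0, 0, 0, 0], force=12)

```text
t: 42.43
ee_pos: [0.5998, -0.0731, 0.0962]
tcp_rot: [-1.55, -0.003, 0.027]
ft_force: [-1.3, 0.8, 0.0]
grip_width: 0.0139
```

```bash
sed -i 's/C=np.array(.*); s,R/C=np.array([.6282,-.0808]); s,R/' crank.py; python3 crank.py 8 .2
```

```text
t 42.43 p [ 0.5998 -0.0731  0.0962] w 0.0139 F [-1.3  0.8  0. ]
[[ 1.    -0.015 -0.019]
 [ 0.019  0.02   1.   ]
 [-0.015 -1.     0.02 ]]
r 29.42569080758929 phi 2.875336263921594
[[1.8, 4.2, 5.6], [3.3, 0.1, 5.0], [4.2, 0.0, 4.2], [5.0, -0.0, 3.3], [5.6, -0.0, 2.3], [5.9, -0.1, 1.1], [6.0, -0.1, -0.1], [5.9, -0.1, -1.3]]
```

play_rows([
  [1.6, 0, 5.6],
  [3.3, 0, 5],
  [4.2, 0, 4.2],
  [5, 0, 3.3],
  [5.6, 0, 2.3],
  [0, 0, 0],
], claw=[5, 5, 5, 5, 5, 5], twist=[0, 0, 0, 0, 0, 0])

```text
t: 42.93
ee_pos: [0.6196, -0.052, 0.0961]
tcp_rot: [-1.555, 0.0, 0.03]
ft_force: [-0.8, -5.4, 0.2]
grip_width: 0.0136
```

```bash
python3 crank.py 4 .15
```

```text
t 42.93 p [ 0.6196 -0.052   0.0961] w 0.0136 F [-0.8 -5.4  0.2]
[[ 1.    -0.02  -0.019]
 [ 0.019  0.016  1.   ]
 [-0.019 -1.     0.016]]
r 30.09942811847853 phi 1.8600597551000273
[[4.5, 4.0, 0.7], [4.5, -0.1, 0.2], [4.5, -0.1, -0.5], [4.3, -0.1, -1.1]]
```

play_rows([
  [4.5, 0, 0.7],
  [4.5, 0, 0.2],
  [4.5, 0, -0.5],
  [0, 0, 0],
], claw=[5, 5, 5, 5], twist=[0, 0, 0, 0])

```text
t: 43.27
ee_pos: [0.6322, -0.0505, 0.0961]
tcp_rot: [-1.558, 0.006, 0.038]
ft_force: [-4.1, -6.4, 2.0]
grip_width: 0.0132
```

```bash
python3 crank.py 4 .15
```

```text
t 43.27 p [ 0.6322 -0.0505  0.0961] w 0.0132 F [-4.1 -6.4  2. ]
[[ 0.999 -0.028 -0.021]
 [ 0.021  0.013  1.   ]
 [-0.028 -1.     0.013]]
r 30.532155969178863 phi 1.4407523828821867
[[4.4, 3.9, -1.6], [4.2, -0.1, -1.6], [3.9, -0.1, -2.3], [3.5, -0.1, -2.8]]
```

play_rows([
  [4.4, 0, -1.5],
  [4.2, 0, -1.6],
  [0, 0, 0],
], claw=[5, 5, 5], twist=[0, 0, 0])

```text
t: 43.52
ee_pos: [0.6389, -0.0519, 0.096]
tcp_rot: [-1.557, 0.012, 0.047]
ft_force: [-7.1, -4.5, 2.6]
grip_width: 0.0134
```

```bash
python3 crank.py 4 .15
```

```text
t 43.52 p [ 0.6389 -0.0519  0.096 ] w 0.0134 F [-7.1 -4.5  2.6]
[[ 0.999 -0.038 -0.022]
 [ 0.022  0.013  1.   ]
 [-0.037 -0.999  0.014]]
r 30.774924798280356 phi 1.2154356597620575
[[3.9, 3.8, -2.7], [3.7, -0.2, -2.5], [3.3, -0.2, -3.1], [2.8, -0.2, -3.5]]
```

play_rows([
  [3.9, 0, -2.2],
  [0, 0, 0],
  [0, 0, 0],
  [0, 0, 0],
  [0, 0, 0],
  [0, 0, 0],
  [0, 0, 0],
  [0, 0, 0],
  [0, 0, 0],
  [0, 0, 0],
], claw=[5, 5, 5, 5, 5, 5, 5, 5, 5, 5], twist=[0, 0, 0, 0, 0, 0, 0, 0, 0, 0])

```text
t: 44.35
ee_pos: [0.6371, -0.0512, 0.0959]
tcp_rot: [-1.56, 0.03, 0.07]
ft_force: [-5.7, -5.3, 1.0]
grip_width: 0.0137
```

```bash
python3 crank.py 4 .15
```

```text
t 44.35 p [ 0.6371 -0.0512  0.0959] w 0.0137 F [-5.7 -5.3  1. ]
[[ 0.998 -0.064 -0.025]
 [ 0.026  0.009  1.   ]
 [-0.064 -0.998  0.011]]
r 30.882239803121056 phi 1.2786578051554764
[[4.1, 3.6, -2.6], [3.8, -0.3, -2.3], [3.5, -0.3, -2.9], [3.0, -0.2, -3.4]]
```

play_rows([
  [0, 0, 0],
  [0, 0, 0],
  [0, 0, 0],
  [0, 0, 0],
  [0, -20, 0],
  [0, -30, 0],
  [0, -25, 0],
  [0, 0, 0],
  [0, 0, 0],
  [0, 0, 0],
  [0, 0, 0],
], claw=[18, 22, 30, 40, 40, 40, 40, 40, 40, 40, 40], twist=[0, 0, 0, 0, 0, 0, 0, 0, 0, 0, 0])

```text
t: 45.27
ee_pos: [0.6437, -0.0467, 0.1708]
tcp_rot: [-1.555, 0.03, 0.075]
ft_force: [-0.1, 0.4, 0.1]
grip_width: 0.04
```

```bash
python3 look.py .64 -.052 .1
python3 - <<'E'
from m import *
g=cam('wrist'); X=cloud(g)
for nm,lo,hi,z in(('wheel',.056,.068,.061),('crank',.088,.11,.1)):
  for k,s,c in blobs(g,X,lo,hi,(.55,.72,-.2,.0),60): (cc,wh,a),P=rect(k,g,z); print(nm,s.tolist(),np.round(cc,1),np.round(wh,1))
cv2.imwrite('pics/w11.png',g['image'])
E
```

```text
t 45.27 p [ 0.6437 -0.0467  0.1708] w 0.04 F [-0.1  0.4  0.1]
[[ 0.997 -0.067 -0.028]
 [ 0.029  0.014  0.999]
 [-0.067 -0.998  0.016]]
top 0.015 [159 137  34  33] [654.8 270.2] [58.5 65.8] [118 125 119]
top 0.015 [407 207  18  18] [ 509.  -259.9] [37.  36.2] [216 218 218]
wrist 0.06 [117  70  73  76] [532.3  34.6] [57.6 55.3] [136 135 132]
wrist 0.06 [136 207  64  59] [535.3 -71.9] [57.  54.4] [247 247 244]
tool delta [ 0.9 70.8 -6.4]
wheel [229, 206, 90, 86, 5460] [631.4 -77.6] [72.9 79.1]
wheel [183, 214, 17, 50, 546] [557.3 -72.8] [45.9 13.4]
```

play_rows([
  [-5, -10, -25],
  [-10, 0, -38],
  [-10, 0, -38],
  [-10, 0, -38],
  [-10, 0, -38],
  [-5, 0, -25],
  [0, 0, 0],
  [0, 0, 0],
], claw=[40, 40, 40, 40, 40, 40, 40, 40], twist=[0, 0, 0, 0, 0, 0, 0, 0])

```text
t: 46.08
ee_pos: [0.5974, -0.2573, 0.1753]
tcp_rot: [-1.55, 0.033, 0.084]
ft_force: [1.0, -0.2, 0.6]
grip_width: 0.0399
```

```bash
cat > chk.py <<'E'
from m import *
g=cam('top'); X=cloud(g); I=g['image']
for k,q,c in blobs(g,X,.09,.11,(.55,.72,-.2,.0),15):
    (cc,wh,a),P=rect(k,g,.1); d=np.array(cc)-[628.2,-80.4]; print('crank',np.round(cc,1),'phi',np.arctan2(d[1],d[0]))
for k,q,c in blobs(g,X,.053,.068,(.48,.58,-.13,.08),100): (cc,wh,a),P=rect(k,g,.06); print('dish',np.round(cc,1),np.round(wh,1))
# column profile through the pad
for u in(332,335,338): print(u,[(v,int(I[v,u].mean()),round(X[v,u,0]*1e3),round(X[v,u,2]*1e3)) for v in range(178,194)])
s=cam('scene'); o=np.zeros((560,800,3),'uint8'); o[:,:400]=cv2.resize(I[160:216,315:355],(400,560),interpolation=3); o[:400,400:]=cv2.resize(s['image'][150:250,230:330],(400,400),interpolation=3)
import sys; cv2.imwrite(sys.argv[1],np.clip(o*1.4,0,255).astype('uint8'))
E
python3 chk.py pics/c12.png; python3 -c "
from h import *
st()"
```

```text
crank [599.3 -72.4] phi 2.8707759419169583
dish [533.8 -74.2] [55.  55.5]
dish [539.6  28.5] [56.2 37.8]
332 [(178, 96, 591, 40), (179, 83, 589, 37), (180, 84, 586, 38), (181, 85, 584, 41), (182, 82, 582, 38), (183, 97, 414, 1118), (184, 111, 576, 50), (185, 77, 574, 48), (186, 12, 572, 44), (187, 32, 570, 45), (188, 108, 567, 49), (189, 123, 566, 46), (190, 114, 561, 60), (191, 124, 559, 63), (192, 125, 557, 62), (193, 123, 555, 61)]
335 [(178, 118, 590, 44), (179, 90, 587, 45), (180, 92, 585, 44), (181, 94, 583, 45), (182, 94, 581, 45), (183, 96, 578, 49), (184, 99, 576, 48), (185, 70, 575, 42), (186, 11, 571, 50), (187, 33, 571, 41), (188, 108, 567, 49), (189, 125, 566, 42), (190, 117, 561, 61), (191, 122, 560, 58), (192, 124, 557, 59), (193, 123, 555, 57)]
338 [(178, 115, 595, 12), (179, 130, 593, 10), (180, 132, 591, 10), (181, 131, 589, 9), (182, 126, 586, 12), (183, 110, 578, 47), (184, 91, 576, 48), (185, 57, 574, 44), (186, 10, 571, 52), (187, 32, 569, 50), (188, 106, 567, 49), (189, 128, 566, 45), (190, 125, 563, 46), (191, 138, 560, 56), (192, 133, 557, 61), (193, 123, 555, 56)]
t 46.18 p [ 0.5978 -0.256   0.1754] w 0.0399 F [-0.  -0.1  0.5]
[[ 0.997 -0.075 -0.033]
 [ 0.035  0.018  0.999]
 [-0.074 -0.997  0.02 ]]
```

View pics/c12.png

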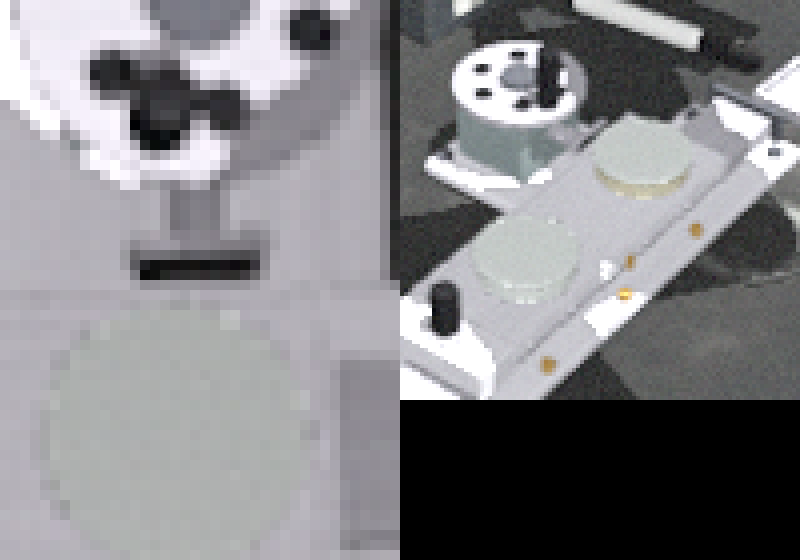

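play_rows([
  [-8, 0, 25],
  [-10, 15, 35],
  [0, 20, 25],
  [0, 10, 5],
  [0, 0, 0],
  [0, 0, 0],
], claw=[40, 40, 40, 40, 40, 40], twist=[0, 0, 0, 0, 0, 0])

```text
t: 46.68
ee_pos: [0.5736, -0.1544, 0.1326]
tcp_rot: [-1.55, 0.024, 0.091]
ft_force: [-0.1, -0.5, 0.5]
grip_width: 0.0396
```

Run:
```python
from m import *
st(); g=cam('wrist'); X=cloud(g); I=g['image']
print(np.round(-g['R'].T@g['t'],3)); c=proj(g,[[.5685,-.0785,.046]])[0]; print(c)
u,v=int(c[0]),int(c[1]); u0,v0=max(u-50,0),max(v-37,0)
cv2.imwrite('pics/g13.png',cv2.resize(I[v0:v0+75,u0:u0+100],(800,600),interpolation=cv2.INTER_NEAREST))
print(u0,v0)
for dv in(-6,0,6): print(v+dv,[(uu,int(I[v+dv,uu].mean()),round(X[v+dv,uu,0]*1e3,1),round(X[v+dv,uu,2]*1e3)) for uu in range(u-12,u+22)])
```

```text
t 46.68 p [ 0.5736 -0.1544  0.1326] w 0.0396 F [-0.1 -0.5  0.5]
[[ 0.996 -0.074 -0.042]
 [ 0.044  0.018  0.999]
 [-0.073 -0.997  0.021]]
[ 0.579 -0.082  0.257]
[289.4462999  120.33013482]
239 83
114 [(277, 185, np.float64(560.9), 59), (278, 178, np.float64(561.5), 58), (279, 172, np.float64(562.2), 59), (280, 178, np.float64(561.7), 45), (281, 187, np.float64(562.3), 44), (282, 192, np.float64(563.1), 45), (283, 194, np.float64(563.8), 45), (284, 194, np.float64(564.5), 45), (285, 195, np.float64(565.4), 48), (286, 197, np.float64(566.1), 49), (287, 196, np.float64(566.7), 48), (288, 184, np.float64(567.4), 48), (289, 150, np.float64(568.1), 48), (290, 97, np.float64(568.6), 45), (291, 50, np.float64(569.3), 44), (292, 33, np.float64(570.1), 47), (293, 32, np.float64(570.7), 46), (294, 32, np.float64(571.4), 46), (295, 33, np.float64(572.1), 45), (296, 32, np.float64(572.8), 46), (297, 35, np.float64(573.4), 46), (298, 49, np.float64(574.1), 46), (299, 84, np.float64(574.8), 44), (300, 121, np.float64(575.5), 47), (301, 139, np.float64(576.2), 49), (302, 146, np.float64(576.9), 49), 
[... 1947 characters left out ...]
0), 45), (291, 40, np.float64(569.8), 46), (292, 33, np.float64(570.4), 45), (293, 33, np.float64(571.2), 47), (294, 34, np.float64(571.8), 46), (295, 33, np.float64(572.5), 47), (296, 34, np.float64(573.2), 45), (297, 39, np.float64(573.9), 45), (298, 70, np.float64(574.6), 45), (299, 110, np.float64(575.3), 47), (300, 134, np.float64(576.0), 48), (301, 143, np.float64(576.7), 49), (302, 144, np.float64(577.4), 47), (303, 141, np.float64(578.0), 48), (304, 135, np.float64(578.7), 47), (305, 131, np.float64(579.4), 41), (306, 132, np.float64(580.1), 41), (307, 132, np.float64(580.8), 42), (308, 132, np.float64(581.5), 42), (309, 132, np.float64(582.2), 41), (310, 133, np.float64(582.9), 41)]
```

View pics/g13.png

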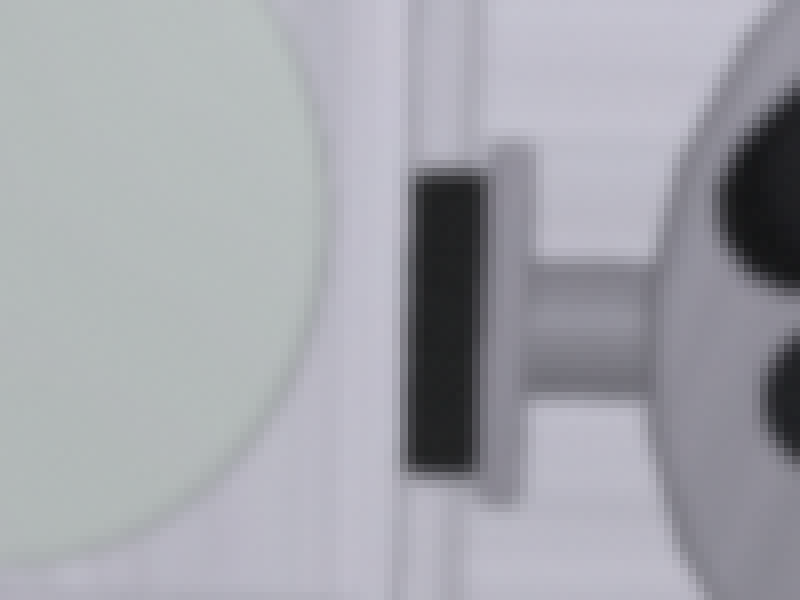

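play_rows([
  [0, -20, 0],
  [0, -35, 0],
  [0, -35, -15],
  [-10, -10, -35],
  [-20, 0, -38],
  [-25, 0, -38],
  [-25, 0, -38],
  [-25, 0, -38],
  [-10, 0, -20],
  [0, 0, 0],
  [0, 0, 0],
], claw=[40, 40, 40, 40, 40, 40, 40, 40, 40, 40, 40], twist=[0, 0, 0, 0, 0, 0, 0, 0, 0, 0, 0])

```text
t: 47.65
ee_pos: [0.4819, -0.3844, 0.2497]
tcp_rot: [-1.564, 0.015, 0.082]
ft_force: [-0.1, 0.5, -0.6]
grip_width: 0.0401
```

```bash
python3 chk.py pics/c14.png | grep -v '^33'
python3 - <<'E'
from m import *
st(); g=cam('top'); X=cloud(g); I=g['image']
for k,q,c in blobs(g,X,.07,.09,(.5,.56,.05,.2),15): (cc,wh,a),P=rect(k,g,.079); print('knob',np.round(cc,1),np.round(wh,1))
for x,y in((.531,.033),(.5335,-.0745)):
  q=X[(X[...,2]>.05)&(X[...,2]<.075)&(np.hypot(X[...,0]-x,X[...,1]-y)<.022)]
  A=np.c_[q[:,:2]-[x,y],np.ones(len(q))]; print(len(q),np.linalg.lstsq(A,q[:,2],rcond=None)[0])
  q=X[(X[...,2]>.0535)&(X[...,2]<.075)&(np.hypot(X[...,0]-x,X[...,1]-y)<.034)]; print(q.mean(0))
for k,q,c in comp((I.min(2)>150)&(X[...,2]>.012)&(X[...,2]<.03)&(abs(X[...,0]-.506)<.04)&(abs(X[...,1]+.26)<.04)):
  if q[4]>100: print('cap',rect(k,g,.019)[0])
cv2.imwrite('pics/f15.png',g['image'][60:330,140:470])
E
```

```text
crank [599.3 -72.4] phi 2.8707387475175272
dish [533.8 -74.2] [55.  55.5]
dish [531.5  32.9] [53.1 53.4]
t 47.75 p [ 0.4826 -0.3832  0.2495] w 0.04 F [1.1 1.  0.3]
[[ 0.997 -0.062 -0.045]
 [ 0.045  0.005  0.999]
 [-0.062 -0.998  0.008]]
knob [529.3  99.6] [14.9 13.3]
331 [-0.01511523 -0.0079108   0.05974869]
[0.53135074 0.0327228  0.0598376 ]
336 [-0.00452089 -0.00042249  0.05973565]
[ 0.53421862 -0.07520456  0.05978677]
```

View pics/f15.png

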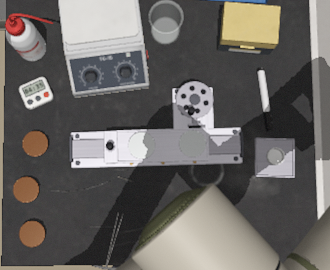

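```bash
python3 -c "
from bench import *
print(job_done())"
```

```text
the job is handed in; nothing more can be done
None
```

I've handed the job in. My last checks, at about 48 s on the robot's clock, showed every end condition met, but how firmly the clamp now presses is unconfirmed.

**What I did**
- I moved the screw cap into the parts tray.
- I set the two culture dishes flat in the carrier. Only two white ones were on the bench, and I left the three brown look-alikes alone.
- I pushed the carrier by its knob into the middle station and wound the handwheel clockwise until it resisted.
- During the clamping, one dish ended up about 20 mm along the tray and 5–6 mm off its centre line. I don't know what moved it. I regripped it, set it back and wound the clamp again.

**Last checks**
- **Dishes:** both lie flat, within about 1 mm of the tray's centre line, with their tops at 60 mm, as they should be.
- **Carrier:** the knob moved 69.6 mm, so it sits in the middle station.
- **Clamp pad:** the close-up shows no gap between the pad and the carrier.
- **Cap:** it is in the parts tray, about 4 mm from the centre. The last automatic check for it found nothing in the arm's shadow, but the final picture shows it there.
- **Timer and marker:** both look undisturbed in that picture; I didn't measure their positions.

**What disagreed**
- After I let go, the crank sprang back both times to the same angle. That is about 14.2 rad of winding, short of the stated 15.7, and 1.5–2.5 rad less than I had wound it.
- The pad still touches, but I couldn't measure how hard it presses now. While I wound it, the crank resisted with about 4–7 N, against 2 N when turning freely.

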